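Lay a tea setting on the place mat

ROBOT

A 7-joint arm with a two-finger parallel gripper is mounted at the origin on the work surface. World frame = base frame: x ahead of the robot, y to its left, z up, the work surface at z = 0. Lengths are in m, angles in rad, forces in N, time in s.
With the tool pointing down it reaches from about 0.425 to 0.825 m from the base axis. Payload 3.6 kg.
Tool frame: the origin (TCP) lies midway between the tips of the shut fingers; the grasp point (between the pads) lies 19 mm behind it; z points along the fingers, y is the line along which they close (so a half turn about z gives the same grasp; the last joint's range is limited). The gripper opens to 85 mm and grips with 20 to 120 N. Pads are 22 mm wide; open, the fingers measure 114 mm over their backs; the gripper's body (76 mm by 85 mm) begins 54 mm behind the grasp point. The pads swing forward as they close: fully open they stand 13 mm farther back than shut.
Start: joints at [-1.329, 0.615, -0.013, 1.423, 0.008, 1.103, -0.04], TCP at [0.173, 0.627, 0.204] pointing down, gripper open.
Joint ranges: [-3.12, 3.12], [-0.3, 2.06], [-1.34, 1.32], [0.26, 2.42], [-1.36, 4.5], [0.01, 1.98], [-2.84, 2.84]. Speed limits (rad/s): [2.79, 2.79, 3.14, 3.14, 3.14, 3.14, 3.14].

INTERFACE

Orientations are given as a 3x3 rotation matrix whose columns are the frame's x, y, z axes.
In Python, from bench import get_state, get_image, sign_off gives the robot as it stands. The module is installed in compiled form; this text tells all that it offers.
- The arm moves only by the tool jog_arm, never from a script. Its argument "moves" is a list that holds one entry, the list of rows, each a list of 6 numbers: the shift along the tool's x, y, z as a fraction of full scale, then the turn, a rotation vector about the tool's x, y, z as a fraction of full scale. A call has 1 to 5 rows; each row is the pose to reach, as a shift and turn from the pose commanded when the call began, along the tool's axes at that moment; what a row does not reach only later rows make up. Full scale, the value 1, is 100 mm for a shift and pi/4 rad for a turn. A row lasts 1/12 s, in which the tool goes at most 41.7 mm and 7.16 degrees, less where a joint would pass 70% of its speed; a pose out of reach is approached as far as the arm can. A call with a number of a shift or a turn outside -1 to 1 is refused whole. A call with a gripper value outside its range is refused whole. "gripper" is the closure, from 0 (fully open) to 1 (shut), set as the call begins (left out, the last holds). The fingers move at their own pace and stop on an object; the grip force is fixed at half the most. Time passes only in rows, so rows that repeat a pose let the fingers close. It gives the time, the measured TCP pose, the force, the opening and the grip force at its end, in the units of the state.
- get_state(): the state, without advancing time (a new reading comes with each control period).
- get_image(name): name is "scene" or "top" or "wrist"; returns a dict with "img" (480x640x3 uint8, red, green, blue), "fov_y" (degrees; the focal length in pixels is half the picture's height over the tangent of half this angle, whatever the lens; pixels are square), "cx", "cy" (the principal point, pixels), "R" (3x3) and "t" (3): a world point X has camera coordinates R X + t; the wrist camera has in their place "hand_eye" (4x4, takes a point from camera to tool coordinates, whose origin is the TCP and whose axes are the flange's). Camera axes: x right, y down, z forward; pixel columns grow to the right and rows downward; lengths in m; the calibration is good to about 2 mm. A picture is of the moment at which its call begins: read the wrist's pose just before it. There is no depth.
- sign_off(): hands the job in; it is judged then, once.
The state is a dict: "clock": time; "joint_pos": joint angles; "qd": joint speeds; "joint_efforts": joint torques, N m; "ee_pos": TCP position; "tool_rot": TCP orientation; "wrist_force": force on the tool from outside, world axes, zero at the start; "ft_torque": the same for the moment, N m; "gripper_width": finger opening in m; "grasp_force": force on a finger pad.
Only numpy, scipy, OpenCV 4.12 (cv2) and the standard library are available. Lean on these libraries where they do the work, as an engineer would, in place of code of your own. Each camera call takes 0.05 s, during which the arm holds its last target. There are 200 camera calls.

TASK

Lay the place mat: set the straight-sided cup in the middle of the plate and only then put its lid on it, stand the mug with the handle in the middle of the saucer, lay the chopstick rest on the mat midway between plate and saucer, and stand the pepper pot on the mat straight behind the saucer (towards the mat's far long edge, square to that edge), with a gap of about 25 mm to the saucer's rim. Everything stands upright and steady at the end, and the tumbler and the candle glass stay where they are.

Things in the scene. Friction and masses are not known exactly. Their poses are not given: they have to be found in the camera images.
- mat: Thin cork place mat, fixed, 220 (x) by 420 (y) by 4 mm. Origin: centre of its underside, on the table; x points away from the robot to its far long edge (within 15 degrees of straight ahead), y to the left along it. Plate and saucer stand on it, centres at x = -30 mm, one at y = +135 mm, the other at y = -135 mm; which is left changes.
- plate: White side plate, fixed on the mat, 140 mm across the rim, 14 mm high. Origin at the centre of its underside (4 mm above the table); its flat floor is 6 mm above the origin and about 95 mm across. Axes parallel to the mat's.
- saucer: White saucer, the smaller of the two dishes, fixed on the mat, 108 mm across the rim, 12 mm high. Origin at the centre of its underside (4 mm above the table); its flat floor is 6 mm above the origin and about 68 mm across. Axes parallel to the mat's: x points to the mat's far long edge.
- cup: White straight-sided cup without handle, 64 mm diameter, 58 mm high, wall 4 mm, open at the top (mouth 56 mm wide), about 0.16 kg. Origin at the centre of its underside, z up. Starts upright on the table, in any of five places; belongs on the plate.
- lid: White lid of the cup: disc 68 mm across, 5 mm thick, over a plug 48 mm across, 7 mm deep; round knob on top 20 mm across, 18 mm tall; 0.06 kg. Origin: centre of the plug's underside, z up; disc top at 12 mm, knob from 12 to 30 mm. Seated, the disc lies on the cup's rim, plug in its mouth, origin 51 mm above the cup's. Starts upright on the table, in any of five places; belongs on the cup.
- mug: Small white mug with a handle: 60 mm diameter above 26 mm, 55 mm high, rounded in to a foot 42 mm across, wall 3.5 mm, about 0.12 kg. Origin at the centre of its underside on the round body's axis, z up; the handle points along its +y and reaches 53 mm from the axis. Any heading. Starts upright on the table, in any of five places; belongs on the saucer.
- rest: Pale wooden chopstick rest, a low bar 66 mm long (its x), 22 mm wide (its y), 17 mm high at its two raised ends and 8 mm high in the middle, about 0.03 kg. Origin at the centre of its underside, z up; any heading. Starts upright on the table, in any of five places; belongs on the mat midway between plate and saucer, lying either way round.
- pepper: White pepper pot with a rounded steel top, 36 mm diameter, 74 mm high (straight up to 52 mm), about 0.12 kg. Origin at the centre of its underside, z up. Starts upright on the table, in any of five places; belongs on the mat behind the saucer (its axis about 97 mm from the saucer's).
- tumbler: Clear drinking glass, 74 mm diameter, 85 mm high, loose, at the left edge of the working area. Origin at the centre of its underside. To be left where it stands.
- votive: Amber candle glass, 64 mm diameter, 50 mm high, loose, beyond the mat. Origin at the centre of its underside. To be left where it stands.
Not all that is in view belongs to the job. What is shaped like the pepper but green is not meant. What is shaped like the saucer but red is not meant.

How it is judged:
On the way, in this order (a step that is already met when the one before it is completed fails the run):
1. The cup stands on the plate, let go, with its lid not yet on it (horizontal distance between cup and plate below 0.012 m and z of cup in the frame of plate between 0.002 and 0.01 m and angle between cup's own z axis and vertical below 0.1 rad and distance between lid and cup above 0.09 m and contact force between the fingers and cup below 0.1 N), for 0.2 s.
2. The lid sits on the cup, on the plate (horizontal distance between cup and plate below 0.012 m and z of cup in the frame of plate between 0.002 and 0.01 m and angle between each of cup, lid's own z axis and vertical below 0.1 rad and horizontal distance between lid and cup below 0.008 m and z of lid in the frame of cup between 0.047 and 0.055 m), for 0.2 s.
At the end, for the whole second after the job is handed in: On their places, upright and still: cup on plate and mug on saucer within 12 mm of centre, lid seated within 8 mm, rest within 15 mm of the midpoint on the mat, pepper pot 82 to 112 mm behind the saucer's centre, within 15 mm sideways; tumbler and candle glass moved under 30 mm (all of step 2 and horizontal distance between mug and saucer below 0.012 m and z of mug in the frame of saucer between 0.002 and 0.01 m and angle between each of mug, pepper, rest's own z axis and vertical below 0.1 rad and x of pepper in the frame of saucer between 0.082 and 0.112 m and y of pepper in the frame of saucer between -0.015 and 0.015 m and z of pepper in the frame of mat between 0.001 and 0.008 m and x of rest in the frame of mat between -0.045 and -0.015 m and y of rest in the frame of mat between -0.015 and 0.015 m and z of rest in the frame of mat between 0.001 and 0.008 m and linear speed of each of cup, lid, mug, pepper, rest below 0.02 m/s and distance of each of tumbler, votive from where it was at the start of the episode below 0.03 m); the robot touches nothing.
It fails at once if The tumbler is pushed away or knocked over (distance of tumbler from where it was at the start of the episode above 0.03 m or angle between tumbler's own z axis and vertical above 0.5 rad).
It fails at once if The candle glass is pushed away or knocked over (distance of votive from where it was at the start of the episode above 0.03 m or angle between votive's own z axis and vertical above 0.5 rad).
It also fails if it takes over 128 s, if anything falls off the work surface, if the arm or the gripper's body presses on something with over 40 N, if the wrist force passes 120 N, or if a joint passes its speed limit or range.

## Working session

There is one attempt and no reset: what is moved stays moved. The work goes in short steps, Python scripts to look and compute and a tool call to move; the robot and the scene stay as the last step left them, time stands still between calls to the robot, and variables do not carry over. Pictures are saved under pics/ and viewed, at most 14 in all, crops included, and the job is handed in when it is done.

Besides the shell and the picture viewer there is one more tool, called after "Emit:" in YAML: its name, and indented under it one key for each argument. jog_arm: Moves the arm, as the interface text tells. Shift numbers are shares of 100 mm and turn numbers shares of pi/4 rad, none past 1 either way. Its arguments: {"type":"object","properties":{"moves":{"type":"array","items":{"type":"array","items":{"type":"array","items":{"type":"number","minimum":-1,"maximum":1}}}},"gripper":{"type":"number"}},"required":["moves"]}

```bash
ls; mkdir -p pics; python3 - <<'E'
from bench import *
import cv2,numpy as np
s=get_state();print({k:np.round(v,3).tolist() for k,v in s.items()})
for n in ["scene","top"]:
    d=get_image(n);cv2.imwrite(f"pics/{n}0.png",d["img"][:,:,::-1]);print(n,{k:np.round(v,4).tolist() for k,v in d.items() if k!="img"})
    C=-np.array(d["R"]).T@np.array(d["t"]);print(C)
E
```

```text
pics
{'clock': 0.0, 'joint_pos': [-1.328, 0.616, -0.013, 1.425, 0.008, 1.103, -0.04], 'qd': [-0.0, 0.001, 0.001, -0.0, 0.001, -0.0, 0.0], 'joint_efforts': [0.0, -46.922, 0.259, -17.103, 0.01, 0.009, -0.0], 'ee_pos': [0.172, 0.626, 0.202], 'tool_rot': [[-0.964, 0.266, -0.001], [0.266, 0.964, -0.003], [-0.0, -0.003, -1.0]], 'wrist_force': [0.31, 0.188, 0.24], 'ft_torque': [-0.061, -0.036, 0.031], 'grasp_force': 0.0, 'gripper_width': 0.085}
scene {'fov_y': 51.3376, 'cx': 314.9741, 'cy': 235.9691, 'R': [[-0.0457, 0.9988, 0.0195], [0.6703, 0.0451, -0.7407], [-0.7407, -0.0208, -0.6715]], 't': [-0.0512, -0.3322, 1.5546]}
[1.37187533 0.09838211 0.79888121]
top {'fov_y': 52.7581, 'cx': 318.8978, 'cy': 236.9274, 'R': [[-0.0064, -0.9999, -0.0089], [-0.9986, 0.0069, -0.0515], [0.0516, 0.0086, -0.9986]], 't': [0.0827, 0.52, 0.9949]}
[0.46849735 0.07066777 1.02102307]
```

View pics/top0.png

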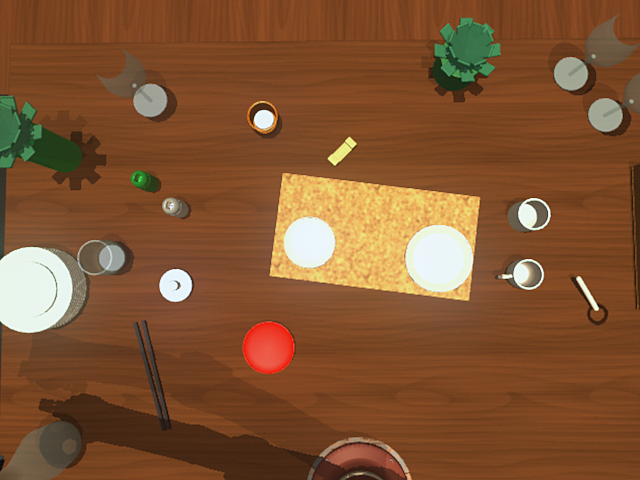

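View pics/scene0.png

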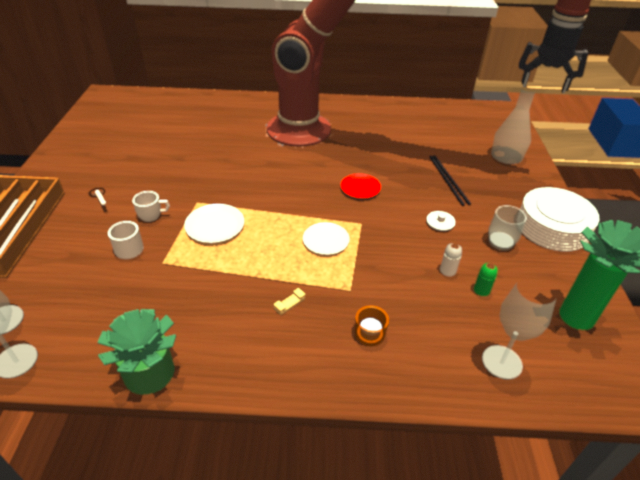

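The top view shows the mat, with corners near (283,174), (480,197), (470,300) and (270,276). On it the saucer is at (309,242) and the plate at (439,258). Around it are the cup (533,214), mug (525,274, handle left), lid (176,285), pepper (173,207), rest (342,151), tumbler (100,257) and candle glass (263,118). The scene view shows the same layout from the far side.

```bash
cat > h.py <<'E'
from bench import *
import cv2,numpy as np
def cam(n):
    s=get_state();d=get_image(n);f=240/np.tan(np.radians(d["fov_y"]/2))
    if n=="wrist":
        H=np.array(d["hand_eye"]);Rt=np.array(s["tool_rot"]);R=Rt@H[:3,:3];C=Rt@H[:3,3]+np.array(s["ee_pos"])
    else: R=np.array(d["R"]).T;C=-R@np.array(d["t"])
    return dict(img=d["img"],R=R,C=C,f=f,cx=d["cx"],cy=d["cy"])
def ray(c,p,z):
    v=c["R"]@np.array([(p[0]-c["cx"])/c["f"],(p[1]-c["cy"])/c["f"],1.]);return c["C"]+v*(z-c["C"][2])/v[2]
def proj(c,X):
    q=c["R"].T@(np.array(X)-c["C"]);return c["f"]*q[:2]/q[2]+[c["cx"],c["cy"]]
def blobs(m,lo,hi):
    n,L,st,ce=cv2.connectedComponentsWithStats(m.astype(np.uint8))
    return [(L==i,st[i].tolist(),ce[i]) for i in range(1,n) if lo<st[i,4]<hi]
def circ(c,m,z):
    "outer contour of mask cast onto plane z, min enclosing circle"
    k=max(cv2.findContours(m.astype(np.uint8),0,1)[0],key=len)[:,0]
    P=np.array([ray(c,p,z)[:2] for p in k]);(x,y),r=cv2.minEnclosingCircle(P.astype(np.float32));return np.array([x,y]),r
E
python3 - <<'E'
from h import *
np.set_printoptions(precision=4,suppress=True)
c=cam("top");hsv=cv2.cvtColor(c["img"],cv2.COLOR_RGB2HSV)
H,S,V=[hsv[...,i].astype(int) for i in range(3)]
# mat: orange, brighter
m=(V>150)&(S>100)&(H>10)&(H<30)
dish=(S<60)&(V>150)
roi=np.zeros_like(m);roi[165:310,260:490]=1
mm=cv2.morphologyEx(((m|dish)&roi).astype(np.uint8),cv2.MORPH_CLOSE,np.ones((5,5)))
k=max(cv2.findContours(mm,0,1)[0],key=cv2.contourArea)
a=cv2.minAreaRect(k);B=cv2.boxPoints(a);W=np.array([ray(c,p,.004) for p in B]);print("mat",B,W,np.linalg.norm(np.diff(W,axis=0),axis=1),W.mean(0))
for M,st,ce in blobs(dish,40,9000): print(st,ce,*circ(c,M,.016), ray(c,ce,.0)[:2])
y=(H>18)&(H<35)&(V>170)&(S>60)&~roi
for M,st,ce in blobs(y,60,900):
    kk=np.argwhere(M)[:,::-1].astype(np.float32);print("rest",st,ray(c,ce,.012),cv2.minAreaRect(kk))
E
```

```text
mat [[268.6308 275.9539]
 [281.6923 171.4615]
 [481.8154 196.4769]
 [468.7538 300.9692]] [[ 0.4398  0.1854  0.004 ]
 [ 0.6606  0.1574  0.004 ]
 [ 0.604  -0.2645  0.004 ]
 [ 0.3852 -0.2321  0.004 ]] [0.2226 0.4257 0.2212] [ 0.5224 -0.0385  0.004 ]
[555, 57, 32, 33, 781] [570.0115  73.5134] [ 0.8623 -0.4528] 0.03506821021437645 [ 0.8677 -0.4603]
[134, 84, 33, 32, 739] [150.4587 100.5318] [0.814  0.4355] 0.035287246108055115 [0.8174 0.4398]
[589, 98, 33, 33, 792] [604.4571 114.7197] [ 0.7736 -0.5219] 0.03503450006246567 [ 0.7776 -0.5303]
[254, 110, 20, 19, 299] [263.3679 118.8495] [0.7701 0.1945] 0.020904893055558205 [0.7753 0.1967]
[163, 198, 14, 15, 124] [169.5403 205.5645] [0.5889 0.3916] 0.015360657125711441 [0.5901 0.3965]
[518, 198, 33, 32, 528] [530.8333 214.2311] [ 0.5656 -0.3677] 0.03390907123684883 [ 0.5661 -0.368 ]
[284, 217, 52, 51, 2106] [309.0883 241.9805] [0.5102 0.0997] 0.054284654557704926 [0.5107 0.1002]
[405, 225, 68, 67, 3601] [438.5915 258.038 ] [ 0.4748 -0.1681] 0.07040465623140335 [ 0.475  -0.1721]
[77, 240, 22, 31, 64] [ 84.0625 251.4844] [0.487  0.5577] 0.034789226949214935 [0.4937 0.5772]
[99, 245, 25, 26, 494] [111.2308 257.6012] [0.4809 0.5129] 0.027148107066750526 [0.4804 0.5192]
[0, 247, 73, 86, 5205] [ 33.0282 289.2868] [0.4168 0.6814] 0.09012008458375931 [0.4146 0.6839]
[503, 259, 41, 31, 443] [523.5418 273.8262] [ 0.4399 -0.3414] 0.04200221970677376 [ 0.4408 -0.3492]
[159, 269, 33, 33, 837] [175.1075 284.9821] [0.4225 0.3783] 0.034325387328863144 [0.4219 0.3831]
[577, 277, 22, 34, 149] [587.6711 293.2148] [ 0.4011 -0.4735] 0.03823702037334442 [ 0.3996 -0.4815]
rest [328, 137, 29, 28, 330] [0.7018 0.0301 0.012 ] ((341.75, 150.75001525878906), (10.60660171508789, 31.11269760131836), 45.0)
```

Emit:
jog_arm:
  moves:
    - [[0,0,0,0,0,0.5527],[0,0,0,0,0,0.5527],[0,0,0,0,0,0.5527],[0,0,0,0,0,0.5527]]
  gripper: 0

```text
clock: 0.48
ee_pos: [0.1724, 0.6263, 0.2031]
tool_rot: [[-0.76, 0.65, -0.0], [0.65, 0.76, -0.001], [-0.001, -0.001, -1.0]]
wrist_force: [0.2, 0.6, -0.1]
gripper_width: 0.0852
grasp_force: 0.0
```

Emit:
jog_arm:
  moves:
    - [[0,0,0,0,0,0.5527],[0,0,0,0,0,0.5527],[0,0,0,0,0,0.5527],[0,0,0,0,0,0.5527]]

```text
clock: 0.82
ee_pos: [0.1723, 0.6263, 0.2031]
tool_rot: [[-0.416, 0.909, -0.0], [0.909, 0.416, -0.001], [-0.001, -0.001, -1.0]]
wrist_force: [0.1, 0.2, -0.0]
gripper_width: 0.0852
grasp_force: 0.0
```

Emit:
jog_arm:
  moves:
    - [[0,0,0,0,0,0.5527],[0,0,0,0,0,0.5527],[0,0,0,0,0,0.5527],[0,0,0,0,0,0.5527]]

```text
clock: 1.15
ee_pos: [0.1722, 0.6264, 0.203]
tool_rot: [[0.005, 1.0, -0.0], [1.0, -0.005, -0.001], [-0.001, -0.0, -1.0]]
wrist_force: [-0.1, -0.2, 0.0]
gripper_width: 0.0855
grasp_force: 0.0
```

Emit:
jog_arm:
  moves:
    - [[-0.5,0.93,-0.15,0,0,0],[-0.75,0.93,-0.15,0,0,0],[-0.75,0.93,-0.15,0,0,0],[-0.75,0.93,-0.15,0,0,0]]

```text
clock: 1.48
ee_pos: [0.276, 0.5439, 0.2202]
tool_rot: [[0.015, 1.0, 0.008], [1.0, -0.015, -0.004], [-0.004, 0.008, -1.0]]
wrist_force: [1.5, -0.6, -0.1]
gripper_width: 0.0854
grasp_force: 0.0
```

Emit:
jog_arm:
  moves:
    - [[-0.75,0.93,-0.15,0,0,0],[-0.75,0.93,-0.15,0,0,0],[-0.75,0.93,-0.15,0,0,0],[-0.75,0.93,-0.15,0,0,0]]

```text
clock: 1.82
ee_pos: [0.3683, 0.4686, 0.2353]
tool_rot: [[0.016, 1.0, 0.008], [1.0, -0.016, -0.004], [-0.004, 0.008, -1.0]]
wrist_force: [0.1, -1.4, -0.2]
gripper_width: 0.0853
grasp_force: 0.0
```

Emit:
jog_arm:
  moves:
    - [[-0.75,0.93,-0.15,0,0,0],[-0.75,0.93,-0.15,0,0,0],[-0.75,0.93,-0.15,0,0,0],[-0.75,0.93,-0.15,0,0,0],[-0.75,0.93,-0.15,0,0,0]]

```text
clock: 2.23
ee_pos: [0.454, 0.3989, 0.2488]
tool_rot: [[0.007, 1.0, 0.001], [1.0, -0.007, -0.001], [-0.001, 0.001, -1.0]]
wrist_force: [-0.9, 0.1, -1.0]
gripper_width: 0.0853
grasp_force: 0.0
```

```bash
python3 - <<'E'
from h import *
c=cam("wrist");cv2.imwrite("pics/w1.png",c["img"][:,:,::-1]);print(c["C"],c["R"],c["f"])
E
```

```text
[0.45506423 0.48264169 0.42044981] [[ 0.9999739  -0.00711007 -0.00128202]
 [-0.00713884 -0.94512588 -0.32662838]
 [ 0.00111068  0.32662901 -0.94515197]] 427.00119012647235
```

View pics/w1.png

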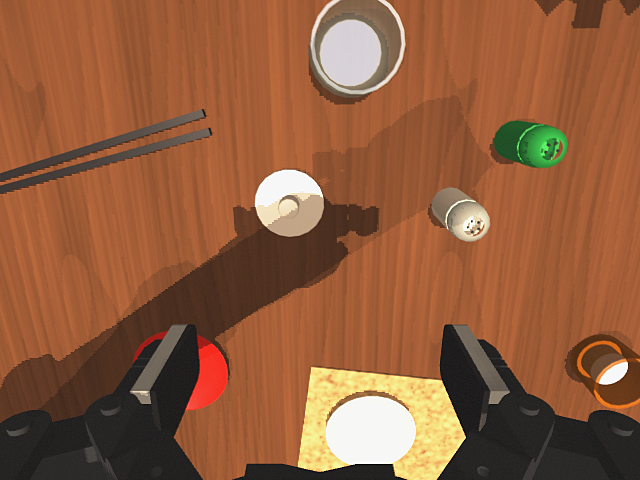

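The wrist view shows the lid at (289,203), pepper pot at (460,215) with its hole pattern at about (476,226), the green pot at (535,145), and the tumbler clear of them at (357,50).

```bash
python3 - <<'E'
from h import *
np.set_printoptions(precision=4,suppress=True)
c=cam("wrist");hsv=cv2.cvtColor(c["img"],cv2.COLOR_RGB2HSV);H,S,V=[hsv[...,i].astype(int) for i in range(3)]
m=(S<90)&(V>90);m[330:]=0
for M,st,ce in blobs(m,300,9000):
    k=max(cv2.findContours(M.astype(np.uint8),0,1)[0],key=len)
    print(st,ce,*circ(c,M,.012),ray(c,ce,.012)[:2],ray(c,ce,.037)[:2])
print("pepper top",ray(c,(474,222),.074),proj(c,[.577,.377,0]),proj(c,[.577,.377,.074]))
c=cam("top")
for p in [(175,207),(169.5,205.5)]: print(ray(c,p,.06))
# mug rim / cup rim
hsv=cv2.cvtColor(c["img"],cv2.COLOR_RGB2HSV);S,V=hsv[...,1].astype(int),hsv[...,2].astype(int)
for M,st,ce in blobs((S<60)&(V>150),400,600):
    print(st,circ(c,M,.058))
I=c["img"][190:300,490:560];cv2.imwrite("pics/mug.png",cv2.resize(I,None,fx=5,fy=5,interpolation=2)[:,:,::-1])
E
```

```text
[313, 0, 97, 101, 5923] [356.076   55.4883] [0.4882 0.5195] 0.04327401518821716 [0.4846 0.5153] [0.4827 0.5135]
[142, 112, 66, 26, 475] [176.2737 124.3453] [0.317  0.4578] 0.03208067640662193 [0.3198 0.4571] [0.3279 0.4588]
[150, 131, 64, 22, 452] [183.146  141.7478] [0.3226 0.4396] 0.031176157295703888 [0.3245 0.4413] [0.3323 0.444 ]
[258, 172, 69, 67, 3620] [292.0859 205.0699] [0.4251 0.3791] 0.03422893211245537 [0.4251 0.38  ] [0.4268 0.3864]
[434, 191, 59, 54, 2049] [462.8116 217.3924] [0.5947 0.3661] 0.0338134802877903 [0.5943 0.367 ] [0.5857 0.3743]
pepper top [0.5827 0.3809 0.074 ] [442.9601 204.6741] [466.7471 226.3963]
[0.58   0.3664 0.06  ]
[0.5831 0.3774 0.06  ]
[518, 198, 33, 32, 533] (array([ 0.5615, -0.3494]), 0.03249618038535118)
[99, 245, 25, 26, 475] (array([0.48  , 0.4941]), 0.025761382654309273)
[503, 259, 41, 31, 448] (array([ 0.4411, -0.3242]), 0.04025110974907875)
[27, 309, 39, 24, 463] (array([0.3539, 0.6216]), 0.042768802493810654)
```

View pics/mug.png

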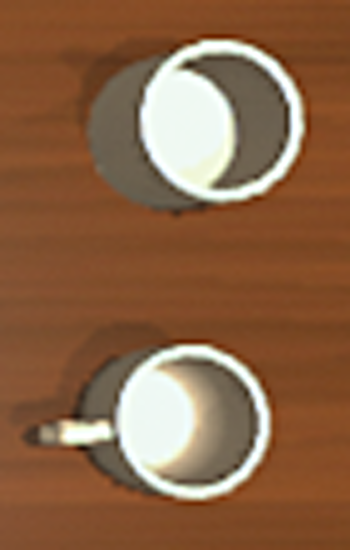

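The crop shows the cup's rim circle above and the mug's rim below. The mug's rim centre is at about px (528.7,274.3) and its handle points left (+y). I'm flying over to them.

Emit:
jog_arm:
  moves:
    - [[-0.4,0.03,0,0,0,0],[-0.8,0.08,0,0,0,0],[-1,0.08,0,0,0,0]]

```text
clock: 2.63
ee_pos: [0.4595, 0.2977, 0.2485]
tool_rot: [[0.002, 1.0, 0.0], [1.0, -0.002, -0.003], [-0.003, 0.0, -1.0]]
wrist_force: [1.8, -1.7, 0.3]
gripper_width: 0.0853
grasp_force: 0.0
```

Emit:
jog_arm:
  moves:
    - [[-0.4,0.03,0,0,0,0],[-0.8,0.08,0,0,0,0],[-1,0.08,0,0,0,0]]

```text
clock: 2.88
ee_pos: [0.4674, 0.1974, 0.2488]
tool_rot: [[0.003, 1.0, 0.0], [1.0, -0.003, -0.003], [-0.003, 0.0, -1.0]]
wrist_force: [0.8, -0.9, -0.1]
gripper_width: 0.0851
grasp_force: 0.0
```

Emit:
jog_arm:
  moves:
    - [[-0.4,0.03,0,0,0,0],[-0.8,0.08,0,0,0,0],[-1,0.08,0,0,0,0]]

```text
clock: 3.13
ee_pos: [0.4754, 0.0977, 0.2489]
tool_rot: [[0.003, 1.0, 0.001], [1.0, -0.003, -0.002], [-0.002, 0.001, -1.0]]
wrist_force: [0.4, -0.5, -0.1]
gripper_width: 0.0856
grasp_force: 0.0
```

Emit:
jog_arm:
  moves:
    - [[-0.4,0.03,0,0,0,0],[-0.8,0.08,0,0,0,0],[-1,0.08,0,0,0,0]]

```text
clock: 3.38
ee_pos: [0.4836, -0.0021, 0.2489]
tool_rot: [[0.003, 1.0, 0.001], [1.0, -0.003, -0.002], [-0.002, 0.001, -1.0]]
wrist_force: [0.7, 0.2, -0.4]
gripper_width: 0.0854
grasp_force: 0.0
```

Emit:
jog_arm:
  moves:
    - [[-0.4,0.03,0,0,0,0],[-0.8,0.08,0,0,0,0],[-1,0.08,0,0,0,0]]

```text
clock: 3.63
ee_pos: [0.4917, -0.102, 0.2489]
tool_rot: [[0.002, 1.0, 0.001], [1.0, -0.002, -0.003], [-0.003, 0.001, -1.0]]
wrist_force: [0.5, -0.1, 0.6]
gripper_width: 0.0854
grasp_force: 0.0
```

Emit:
jog_arm:
  moves:
    - [[-0.4,0.03,0,0,0,0],[-0.8,0.08,0,0,0,0],[-1,0.08,0,0,0,0]]

```text
clock: 3.88
ee_pos: [0.4998, -0.202, 0.2487]
tool_rot: [[0.002, 1.0, 0.001], [1.0, -0.002, -0.003], [-0.003, 0.001, -1.0]]
wrist_force: [0.3, -0.7, -0.0]
gripper_width: 0.0848
grasp_force: 0.0
```

Emit:
jog_arm:
  moves:
    - [[-0.4,0.03,0,0,0,0],[-0.7,0.08,0,0,0,0],[-0.9,0.08,0,0,0,0],[-0.9,0.08,0,0,0,0],[-0.9,0.08,0,0,0,0]]

```text
clock: 4.3
ee_pos: [0.5077, -0.2877, 0.248]
tool_rot: [[-0.0, 1.0, -0.001], [1.0, 0.0, 0.001], [0.001, -0.001, -1.0]]
wrist_force: [0.4, 0.7, -0.2]
gripper_width: 0.0854
grasp_force: 0.0
```

```bash
python3 - <<'E'
from h import *
get_image("top")
get_image("top")
c=cam("wrist");cv2.imwrite("pics/w2.png",c["img"][:,:,::-1]);s=get_state();print(s["ee_pos"],s["tool_rot"])
np.savez("w2.npz",**c)
t=cam("top");print("mug top view",ray(t,(528.7,274.3),.055),ray(t,(495,276.6),.028))
E
```

```text
[ 0.50835414 -0.28557019  0.24831918] [[-3.85901236e-03  9.99992550e-01 -8.51094231e-05]
 [ 9.99990560e-01  3.85917463e-03  1.99689138e-03]
 [ 1.99720496e-03 -7.74025911e-05 -9.99998003e-01]]
mug top view [ 0.44129433 -0.33671021  0.055     ] [ 0.43627876 -0.2794896   0.028     ]
```

View pics/w2.png

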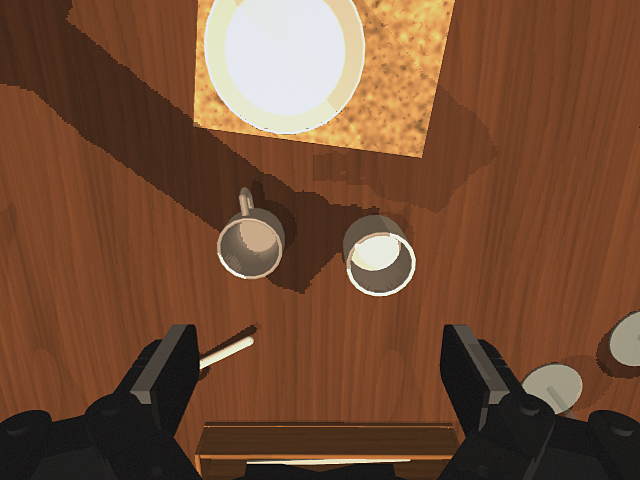

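The wrist view shows the cup's rim centred at about (380.5,263), spanning 345–416 and 230–296. The mug's rim is centred at about (250.5,246), with its handle end at (246,192). The plate is at the top, at (285,55).

```bash
python3 - <<'E'
from h import *
np.set_printoptions(precision=4,suppress=True)
c=dict(np.load("w2.npz"))
print("cup",ray(c,(380.5,263),.058),ray(c,(345,263),.058),ray(c,(416,263),.058))
print("mug",ray(c,(250.5,246),.055),"handle",ray(c,(246,192),.04), "w",ray(c,(284,246),.055)-ray(c,(217,246),.055))
s=get_state();print(s["ee_pos"],s["tool_rot"][1])
E
```

```text
cup [ 0.5649 -0.3488  0.058 ] [ 0.5325 -0.3489  0.058 ] [ 0.5974 -0.3487  0.058 ]
mug [ 0.4465 -0.3338  0.055 ] handle [ 0.4424 -0.2872  0.04  ] w [0.0609 0.0002 0.    ]
[ 0.5083 -0.2858  0.2485] [1.     0.0037 0.0016]
```

Emit:
jog_arm:
  moves:
    - [[-0.3,0.25,0.2,0,0,0],[-0.63,0.55,0.6,0,0,0],[-0.63,0.55,0.6,0,0,0],[-0.63,0.55,0.6,0,0,0]]

```text
clock: 4.83
ee_pos: [0.5625, -0.3506, 0.1838]
tool_rot: [[-0.001, 1.0, -0.006], [1.0, 0.001, 0.003], [0.003, -0.006, -1.0]]
wrist_force: [-0.3, 0.6, -0.3]
gripper_width: 0.0855
grasp_force: 0.0
```

Emit:
jog_arm:
  moves:
    - [[0,0,0.3,0,0,0],[0,0,0.6,0,0,0],[0,0,0.9,0,0,0],[0,0,0.9,0,0,0],[0,0,0.9,0,0,0]]

```text
clock: 5.25
ee_pos: [0.5622, -0.3493, 0.0985]
tool_rot: [[-0.002, 1.0, -0.002], [1.0, 0.002, 0.002], [0.002, -0.002, -1.0]]
wrist_force: [0.5, 0.0, 0.9]
gripper_width: 0.0851
grasp_force: 0.0
```

Emit:
jog_arm:
  moves:
    - [[0,0,0.25,0,0,0],[0,0,0.5,0,0,0],[0,0,0.7,0,0,0],[0,0,0.83,0,0,0],[0,0,0.83,0,0,0]]

```text
clock: 5.67
ee_pos: [0.5623, -0.3504, 0.0152]
tool_rot: [[-0.001, 1.0, -0.001], [1.0, 0.001, 0.001], [0.001, -0.001, -1.0]]
wrist_force: [0.1, -0.9, 0.1]
gripper_width: 0.0856
grasp_force: 0.0
```

Emit:
jog_arm:
  moves:
    - [[0,0,0,0,0,0],[0,0,0,0,0,0],[0,0,0,0,0,0],[0,0,0,0,0,0],[0,0,0,0,0,0]]
  gripper: 1

```text
clock: 6.08
ee_pos: [0.5642, -0.3529, 0.0193]
tool_rot: [[-0.0, 1.0, 0.005], [1.0, 0.0, -0.003], [-0.003, 0.005, -1.0]]
wrist_force: [-0.6, 0.9, 5.1]
gripper_width: 0.061
grasp_force: 63.5
```

Emit:
jog_arm:
  moves:
    - [[0,0,0,0,0,0],[0,0,0,0,0,0],[0,0,0,0,0,0]]

```text
clock: 6.33
ee_pos: [0.5643, -0.3529, 0.0193]
tool_rot: [[-0.0, 1.0, 0.005], [1.0, 0.0, -0.003], [-0.003, 0.005, -1.0]]
wrist_force: [0.1, 0.2, 4.9]
gripper_width: 0.0609
grasp_force: 63.6
```

Emit:
jog_arm:
  moves:
    - [[0,0,-0.2,0,0,0],[0,0,-0.5,0,0,0],[0,0,-0.8,0,0,0],[0,0,-1,0,0,0],[0,0,-1,0,0,0]]

```text
clock: 6.75
ee_pos: [0.5656, -0.3546, 0.1229]
tool_rot: [[0.0, 1.0, 0.011], [1.0, -0.0, -0.008], [-0.008, 0.011, -1.0]]
wrist_force: [0.3, -0.4, -0.2]
gripper_width: 0.0608
grasp_force: 65.6
```

```bash
python3 - <<'E'
from h import *
get_image("top");get_image("top")
c=cam("wrist");cv2.imwrite("pics/w3.png",c["img"][:,:,::-1]);s=get_state();print(s["ee_pos"],s["tool_rot"],s["gripper_width"],s["wrist_force"],s["ft_torque"])
np.savez("w3.npz",**c)
E
```

```text
[ 0.56194708 -0.35086731  0.11542725] [[ 2.06802101e-04  9.99999869e-01 -4.68775451e-04]
 [ 9.99999597e-01 -2.06392651e-04  8.73325193e-04]
 [ 8.73228327e-04 -4.68955868e-04 -9.99999509e-01]] 0.06082544007391645 [ 0.52610242  1.0732682  -1.77165411] [0.019252   0.01734099 0.04692399]
```

View pics/w3.png

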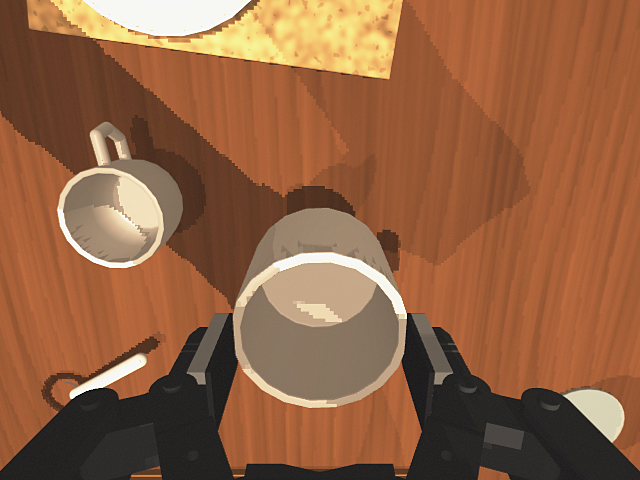

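The cup is held upright between the pads. Its rim spans about 234–406 by 253–407.

```bash
python3 - <<'E'
from h import *
np.set_printoptions(precision=4,suppress=True)
c=dict(np.load("w3.npz"))
z=.1154-.0193+.058
T=ray(c,(320,253),z);B=ray(c,(320,407),z);L=ray(c,(234,330),z);R=ray(c,(406,330),z)
print(T,B,L,R,(T+B)/2,(L+R)/2)
s=get_state();print(s["ee_pos"])
E
```

```text
[ 0.5636 -0.3194  0.1541] [ 0.5636 -0.3831  0.1541] [ 0.5326 -0.3491  0.1541] [ 0.5946 -0.3492  0.1541] [ 0.5636 -0.3513  0.1541] [ 0.5636 -0.3491  0.1541]
[ 0.5619 -0.3509  0.1154]
```

Emit:
jog_arm:
  moves:
    - [[0.25,-0.1,0,0,0,0],[0.6,-0.3,0,0,0,0],[0.91,-0.43,0,0,0,0],[0.91,-0.43,0,0,0,0]]

```text
clock: 7.23
ee_pos: [0.5149, -0.2498, 0.1124]
tool_rot: [[-0.006, 1.0, -0.01], [1.0, 0.006, 0.013], [0.013, -0.01, -1.0]]
wrist_force: [0.6, 1.5, -3.0]
gripper_width: 0.0608
grasp_force: 65.7
```

Emit:
jog_arm:
  moves:
    - [[0.3,-0.15,0,0,0,0],[0.6,-0.3,0,0,0,0],[0.8,-0.4,0,0,0,0],[0.91,-0.43,0,0,0,0],[0.91,-0.43,0,0,0,0]]

```text
clock: 7.65
ee_pos: [0.4752, -0.1659, 0.1144]
tool_rot: [[-0.004, 1.0, -0.004], [1.0, 0.004, 0.003], [0.003, -0.004, -1.0]]
wrist_force: [0.4, -0.3, -2.3]
gripper_width: 0.0609
grasp_force: 65.8
```

Emit:
jog_arm:
  moves:
    - [[0,0,0.1,0,0,0],[0,0,0.3,0,0,0],[0,0,0.5,0,0,0],[0,0,0.5,0,0,0],[0,0,0.5,0,0,0]]

```text
clock: 8.07
ee_pos: [0.476, -0.1712, 0.0644]
tool_rot: [[0.003, 1.0, -0.002], [1.0, -0.003, -0.001], [-0.001, -0.002, -1.0]]
wrist_force: [0.2, 0.3, -1.8]
gripper_width: 0.0606
grasp_force: 66.1
```

```bash
python3 - <<'E'
from h import *
np.set_printoptions(precision=4,suppress=True)
get_image("top");get_image("top")
s=get_state();print(s["ee_pos"],s["tool_rot"])
c=cam("wrist");cv2.imwrite("pics/w4.png",c["img"][:,:,::-1]);np.savez("w4.npz",**c)
for a in range(0,360,45): print(a,proj(c,[.4765+.07*np.cos(np.radians(a)),-.1681+.07*np.sin(np.radians(a)),.018]).round(0))
E
```

```text
[ 0.4772 -0.1712  0.066 ] [[ 0.0019  1.      0.0013]
 [ 1.     -0.0019 -0.0017]
 [-0.0017  0.0013 -1.    ]]
0 [445. 247.]
45 [414. 156.]
90 [316. 115.]
135 [219. 157.]
180 [189. 248.]
225 [233. 327.]
270 [317. 357.]
315 [402. 327.]
```

View pics/w4.png

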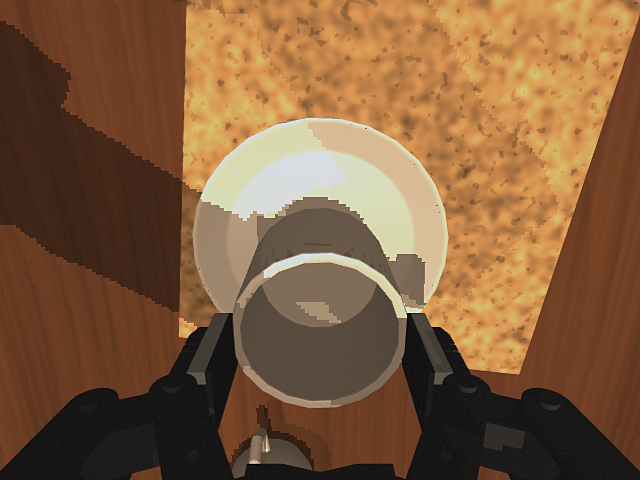

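The plate rim spans 193–448 px with its top edge at 118, within about 2 mm of the top-view estimate. The cup is centred over it, so I'm lowering.

Emit:
jog_arm:
  moves:
    - [[0.02,-0.01,0.1,0,0,0],[0.02,-0.01,0.2,0,0,0],[0.02,-0.01,0.28,0,0,0],[0.02,-0.01,0.33,0,0,0],[0.02,-0.01,0.33,0,0,0]]

```text
clock: 8.63
ee_pos: [0.4748, -0.1673, 0.0316]
tool_rot: [[0.0, 1.0, -0.002], [1.0, -0.0, 0.001], [0.001, -0.002, -1.0]]
wrist_force: [0.3, 1.0, -1.8]
gripper_width: 0.0609
grasp_force: 66.1
```

Emit:
jog_arm:
  moves:
    - [[0,0,0,0,0,0],[0,0,0.015,0,0,0],[0,0,0.03,0,0,0],[0,0,0.03,0,0,0]]

```text
clock: 8.97
ee_pos: [0.4755, -0.1675, 0.0296]
tool_rot: [[0.0, 1.0, 0.0], [1.0, -0.0, -0.0], [-0.0, 0.0, -1.0]]
wrist_force: [0.5, -0.4, -2.2]
gripper_width: 0.0605
grasp_force: 66.1
```

Emit:
jog_arm:
  moves:
    - [[0,0,0.01,0,0,0],[0,0,0.02,0,0,0],[0,0,0.02,0,0,0]]

```text
clock: 9.22
ee_pos: [0.4755, -0.1673, 0.0292]
tool_rot: [[0.0, 1.0, 0.001], [1.0, -0.0, 0.001], [0.001, 0.001, -1.0]]
wrist_force: [-3.1, 1.1, 11.3]
gripper_width: 0.0607
grasp_force: 67.5
```

Emit:
jog_arm:
  moves:
    - [[0,0,0,0,0,0],[0,0,0,0,0,0],[0,0,0,0,0,0],[0,0,0,0,0,0],[0,0,0,0,0,0]]
  gripper: 0

```text
clock: 9.63
ee_pos: [0.4755, -0.1674, 0.0275]
tool_rot: [[0.0, 1.0, -0.0], [1.0, -0.0, -0.0], [-0.0, -0.0, -1.0]]
wrist_force: [0.2, 0.3, -0.1]
gripper_width: 0.0854
grasp_force: 0.0
```

Emit:
jog_arm:
  moves:
    - [[0,0,-0.1,0,0,0],[0,0,-0.3,0,0,0],[0,0,-0.6,0,0,0],[0,0,-1,0,0,0],[0,0,-1,0,0,0]]

```text
clock: 10.05
ee_pos: [0.4796, -0.1701, 0.1343]
tool_rot: [[0.001, 1.0, 0.013], [1.0, -0.001, -0.005], [-0.005, 0.013, -1.0]]
wrist_force: [0.0, -1.4, -0.1]
gripper_width: 0.085
grasp_force: 0.0
```

Emit:
jog_arm:
  moves:
    - [[0,0,-0.4,0,0,0],[0,0,-0.9,0,0,0],[0,0,-0.9,0,0,0],[0,0,-0.9,0,0,0],[0,0,-0.9,0,0,0]]

```text
clock: 10.47
ee_pos: [0.4751, -0.1671, 0.2177]
tool_rot: [[0.0, 1.0, 0.001], [1.0, -0.0, 0.0], [0.0, 0.001, -1.0]]
wrist_force: [0.3, 0.6, -0.2]
gripper_width: 0.0856
grasp_force: 0.0
```

```bash
python3 - <<'E'
from h import *
np.set_printoptions(precision=4,suppress=True)
get_image("top");s=get_state();print(s["ee_pos"])
c=cam("wrist");np.savez("w5.npz",**c);cv2.imwrite("pics/w5.png",c["img"][:,:,::-1])
E
```

```text
[ 0.4744 -0.1667  0.2166]
```

View pics/w5.png

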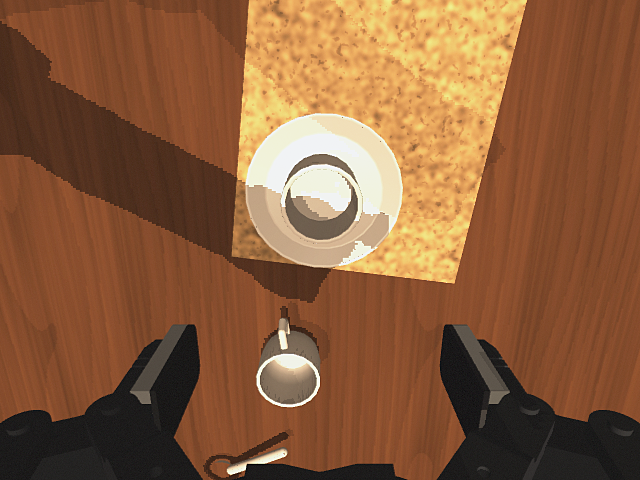

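The cup stands on the plate. Its rim is centred at about (321.5,202.5) and the plate rim at about (324,190).

```bash
python3 - <<'E'
from h import *
np.set_printoptions(precision=4,suppress=True)
c=dict(np.load("w5.npz"))
print("cup",ray(c,(321.5,202.5),.068),"plate",ray(c,(324,190),.018))
s=get_state();print(s["ee_pos"])
E
```

```text
cup [ 0.4763 -0.1633  0.068 ] plate [ 0.4787 -0.1644  0.018 ]
[ 0.4742 -0.1666  0.216 ]
```

Emit:
jog_arm:
  moves:
    - [[0.4,-0.03,0,0,0,0],[0.7,-0.06,0,0,0,0],[0.91,-0.085,0,0,0,0]]
  gripper: 0.5

```text
clock: 10.82
ee_pos: [0.4653, -0.0732, 0.2154]
tool_rot: [[-0.002, 1.0, -0.005], [1.0, 0.002, 0.002], [0.002, -0.005, -1.0]]
wrist_force: [-0.1, 0.9, -0.4]
gripper_width: 0.0513
grasp_force: 0.0
```

Emit:
jog_arm:
  moves:
    - [[0.4,-0.03,0,0,0,0],[0.7,-0.06,0,0,0,0],[0.91,-0.085,0,0,0,0]]

```text
clock: 11.07
ee_pos: [0.4566, 0.0183, 0.2156]
tool_rot: [[-0.004, 1.0, -0.005], [1.0, 0.004, 0.001], [0.001, -0.005, -1.0]]
wrist_force: [-0.7, 0.4, 0.2]
gripper_width: 0.0432
grasp_force: 0.0
```

Emit:
jog_arm:
  moves:
    - [[0.4,-0.03,0,0,0,0],[0.7,-0.06,0,0,0,0],[0.91,-0.085,0,0,0,0]]

```text
clock: 11.32
ee_pos: [0.4481, 0.1091, 0.2156]
tool_rot: [[-0.004, 1.0, -0.004], [1.0, 0.004, -0.0], [-0.0, -0.004, -1.0]]
wrist_force: [1.6, 0.2, -0.1]
gripper_width: 0.0427
grasp_force: 0.0
```

Emit:
jog_arm:
  moves:
    - [[0.4,-0.03,0,0,0,0],[0.7,-0.06,0,0,0,0],[0.91,-0.085,0,0,0,0]]

```text
clock: 11.57
ee_pos: [0.4395, 0.2, 0.2155]
tool_rot: [[-0.004, 1.0, -0.004], [1.0, 0.004, -0.001], [-0.001, -0.004, -1.0]]
wrist_force: [0.6, 0.7, -1.0]
gripper_width: 0.0428
grasp_force: 0.0
```

Emit:
jog_arm:
  moves:
    - [[0.4,-0.03,0,0,0,0],[0.7,-0.06,0,0,0,0],[0.91,-0.085,0,0,0,0]]

```text
clock: 11.82
ee_pos: [0.4308, 0.291, 0.2153]
tool_rot: [[-0.004, 1.0, -0.004], [1.0, 0.004, -0.001], [-0.001, -0.004, -1.0]]
wrist_force: [0.1, 1.0, -0.2]
gripper_width: 0.0427
grasp_force: 0.0
```

Emit:
jog_arm:
  moves:
    - [[0.4,-0.03,0,0,0,0],[0.7,-0.06,0,0,0,0],[0.91,-0.085,0,0,0,0],[0.91,-0.085,0,0,0,0]]

```text
clock: 12.15
ee_pos: [0.4209, 0.3846, 0.2144]
tool_rot: [[-0.009, 1.0, -0.005], [1.0, 0.009, 0.0], [0.0, -0.005, -1.0]]
wrist_force: [-0.3, 0.9, -1.7]
gripper_width: 0.0426
grasp_force: 0.0
```

Emit:
jog_arm:
  moves:
    - [[0,0,0.3,0,0,0],[0,0,0.7,0,0,0],[0,0,0.9,0,0,0],[0,0,0.9,0,0,0],[0,0,0.9,0,0,0]]

```text
clock: 12.57
ee_pos: [0.4237, 0.377, 0.1258]
tool_rot: [[0.001, 1.0, -0.003], [1.0, -0.001, -0.004], [-0.004, -0.003, -1.0]]
wrist_force: [0.6, -0.0, 1.1]
gripper_width: 0.0426
grasp_force: 0.0
```

```bash
python3 - <<'E'
from h import *
np.set_printoptions(precision=4,suppress=True)
get_image("top");get_image("top");s=get_state();print(s["ee_pos"],s["tool_rot"],s["gripper_width"])
c=cam("wrist");np.savez("w6.npz",**c);cv2.imwrite("pics/w6.png",c["img"][:,:,::-1])
hsv=cv2.cvtColor(c["img"],cv2.COLOR_RGB2HSV);H,S,V=[hsv[...,i].astype(int) for i in range(3)]
m=(S<90)&(V>90)
for M,st,ce in blobs(m,1500,30000): print(st,ce,*circ(c,M,.012))
E
```

```text
[0.4257 0.3786 0.1286] [[ 0.0012  1.      0.0017]
 [ 1.     -0.0012  0.0008]
 [ 0.0008  0.0017 -1.    ]] 0.04244560236045348
[356, 0, 161, 65, 6175] [418.7726  27.3001] [0.4965 0.5144] 0.04803142696619034
[270, 170, 96, 94, 7001] [317.7525 216.4602] [0.4252 0.3787] 0.034151896834373474
[513, 197, 110, 81, 5200] [564.8298 235.3729] [0.6031 0.3625] 0.044052306562662125
```

View pics/w6.png

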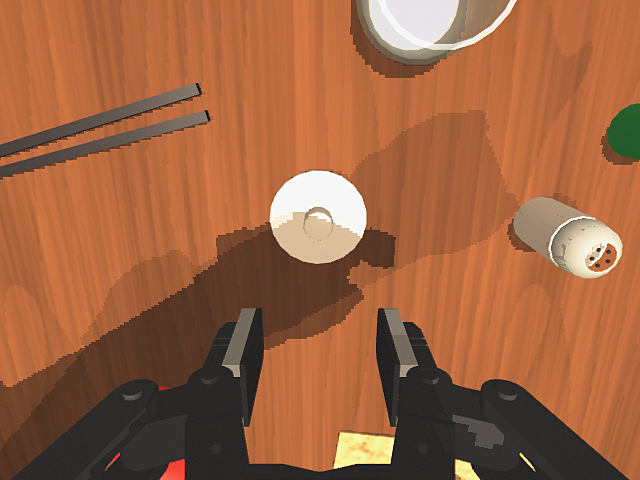

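The lid is centred at (318,216), which casts to (0.425,0.379), radius 34 mm as it should be. I'm descending on the knob.

Emit:
jog_arm:
  moves:
    - [[0,-0.01,0.3,0,0,0],[0,-0.01,0.6,0,0,0],[0,-0.01,0.75,0,0,0],[0,-0.01,0.75,0,0,0]]

```text
clock: 13.05
ee_pos: [0.4222, 0.3777, 0.0509]
tool_rot: [[0.0, 1.0, -0.003], [1.0, -0.0, -0.003], [-0.003, -0.003, -1.0]]
wrist_force: [0.6, 0.6, -0.1]
gripper_width: 0.0429
grasp_force: 0.0
```

Emit:
jog_arm:
  moves:
    - [[0,0,0.1,0,0,0],[0,0,0.2,0,0,0],[0,0,0.3,0,0,0],[0,0,0.35,0,0,0],[0,0,0.35,0,0,0]]

```text
clock: 13.47
ee_pos: [0.423, 0.3782, 0.0167]
tool_rot: [[0.0, 1.0, -0.001], [1.0, -0.0, -0.001], [-0.001, -0.001, -1.0]]
wrist_force: [-0.0, 0.9, -0.4]
gripper_width: 0.0427
grasp_force: 0.0
```

Emit:
jog_arm:
  moves:
    - [[0,0,0,0,0,0],[0,0,0,0,0,0],[0,0,0,0,0,0],[0,0,0,0,0,0],[0,0,0,0,0,0]]
  gripper: 1

```text
clock: 13.88
ee_pos: [0.4237, 0.3787, 0.0179]
tool_rot: [[0.0, 1.0, 0.0], [1.0, -0.0, 0.0], [0.0, 0.0, -1.0]]
wrist_force: [-0.4, -0.6, 0.7]
gripper_width: 0.0004
grasp_force: 0.0
```

Emit:
jog_arm:
  moves:
    - [[0,0,0,0,0,0],[0,0,0,0,0,0],[0,0,0,0,0,0]]

```text
clock: 14.13
ee_pos: [0.4235, 0.3786, 0.0177]
tool_rot: [[0.0, 1.0, 0.0], [1.0, -0.0, 0.0], [0.0, 0.0, -1.0]]
wrist_force: [-0.1, -0.3, -0.4]
gripper_width: -0.0001
grasp_force: 0.0
```

Emit:
jog_arm:
  moves:
    - [[0,0,-0.1,0,0,0],[0,0,-0.3,0,0,0],[0,0,-0.6,0,0,0],[0,0,-1,0,0,0],[0,0,-1,0,0,0]]

```text
clock: 14.55
ee_pos: [0.4283, 0.3813, 0.1254]
tool_rot: [[0.001, 1.0, 0.011], [1.0, -0.001, 0.01], [0.01, 0.011, -1.0]]
wrist_force: [1.7, 0.8, -0.0]
gripper_width: -0.0
grasp_force: 0.0
```

```bash
python3 - <<'E'
from h import *
np.set_printoptions(precision=4,suppress=True)
get_image("top");get_image("top");s=get_state();print(s["ee_pos"],s["tool_rot"],s["gripper_width"],s["wrist_force"])
c=cam("wrist");np.savez("w7.npz",**c);cv2.imwrite("pics/w7.png",c["img"][:,:,::-1])
hsv=cv2.cvtColor(c["img"],cv2.COLOR_RGB2HSV);H,S,V=[hsv[...,i].astype(int) for i in range(3)]
m=(S<90)&(V>90)
for M,st,ce in blobs(m,1500,30000): print(st,ce,*circ(c,M,s["ee_pos"][2]-.005))
E
```

```text
[0.4247 0.3794 0.1201] [[ 0.0002  1.      0.0035]
 [ 1.     -0.0002  0.0034]
 [ 0.0035  0.0035 -1.    ]] 0.0001565834184848993 [-0.1449  0.375   0.8793]
[359, 0, 167, 66, 6504] [423.3009  27.9825] [0.4705 0.4951] 0.030667275190353394
[269, 174, 100, 96, 7366] [318.6584 221.6191] [0.425  0.4095] 0.021618498489260674
[519, 202, 114, 84, 5607] [572.5531 241.4223] [0.5384 0.4004] 0.028484221547842026
```

View pics/w7.png

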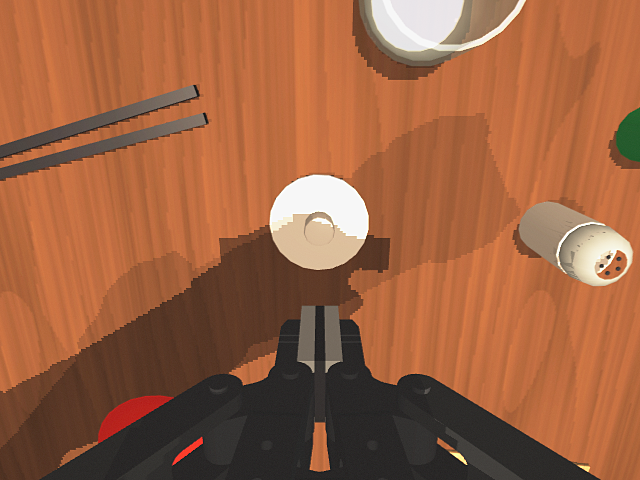

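The fingers shut on nothing. The lid is unmoved at (319,222) with its knob at (319,228), and the finger tips are at about (320,307). I'm comparing that with where the TCP projects.

```bash
python3 - <<'E'
from h import *
np.set_printoptions(precision=4,suppress=True)
c=dict(np.load("w7.npz"));s=get_state();e=np.array([.4247,.3794,.1201])
for dz in (-.0,.01,.02,.03): print(dz,proj(c,e+[0,0,dz]),proj(c,e+[0,.011,dz]),proj(c,e+[0,-.011,dz]))
print(e,proj(c,[.4235,.379,.03]),proj(c,[.4235,.379,.012]))
print("knob top",ray(c,(319,224),.03),ray(c,(319,229),.03), s["ee_pos"])
E
```

```text
-0.0 [318.0735 291.509 ] [318.0416 268.6024] [318.1042 313.5737]
0.01 [318.0839 301.8958] [318.0505 277.9699] [318.116 324.897]
0.02 [318.0955 313.4349] [318.0605 288.3987] [318.1291 337.451 ]
0.03 [318.1085 326.3294] [318.0716 300.08  ] [318.1437 351.4478]
[0.4247 0.3794 0.1201] [316.1492 230.78  ] [316.2498 222.7922]
knob top [0.4253 0.3836 0.03  ] [0.4253 0.3802 0.03  ] [0.4234 0.3787 0.1183]
```

The seen tips lie well above where the stated TCP projects, so I'll check by a gentle touch of the shut fingers on the knob (top at 30 mm).

Emit:
jog_arm:
  moves:
    - [[0,0,0.3,0,0,0],[0,0,0.6,0,0,0],[0,0,0.85,0,0,0],[0,0,0.98,0,0,0],[0,0,0.98,0,0,0]]

```text
clock: 15.12
ee_pos: [0.42, 0.376, 0.015]
tool_rot: [[0.0, 1.0, -0.008], [1.0, -0.0, -0.007], [-0.007, -0.008, -1.0]]
wrist_force: [-0.4, -0.6, -0.2]
gripper_width: -0.0
grasp_force: 0.0
```

Emit:
jog_arm:
  moves:
    - [[0,0,0,0,0,0],[0,0,0.01,0,0,0],[0,0,0.03,0,0,0],[0,0,0.03,0,0,0]]

```text
clock: 15.45
ee_pos: [0.4239, 0.3789, 0.0173]
tool_rot: [[0.0, 1.0, 0.001], [1.0, -0.0, 0.001], [0.001, 0.001, -1.0]]
wrist_force: [0.1, 0.5, -0.3]
gripper_width: 0.0002
grasp_force: 0.0
```

Emit:
jog_arm:
  moves:
    - [[0,0,0.01,0,0,0],[0,0,0.02,0,0,0],[0,0,0.03,0,0,0],[0,0,0.03,0,0,0]]

```text
clock: 15.78
ee_pos: [0.4234, 0.3786, 0.0136]
tool_rot: [[0.0, 1.0, -0.0], [1.0, -0.0, -0.0], [-0.0, -0.0, -1.0]]
wrist_force: [-0.6, 1.1, 0.2]
gripper_width: 0.0001
grasp_force: 0.0
```

```bash
python3 - <<'E'
from h import *
np.set_printoptions(precision=4,suppress=True)
s=get_state();e=np.array(s["ee_pos"]);c=cam("scene");p=proj(c,e);print(e,p,proj(c,e+[0,0,.04]))
u,v=p.astype(int);I=c["img"][v-60:v+40,u-65:u+65];print(u,v);cv2.imwrite("pics/s1.png",cv2.resize(I,None,fx=6,fy=6,interpolation=cv2.INTER_NEAREST)[:,:,::-1])
E
```

```text
[0.4234 0.3786 0.0136] [440.5803 219.0721] [443.7238 206.3339]
440 219
```

View pics/s1.png

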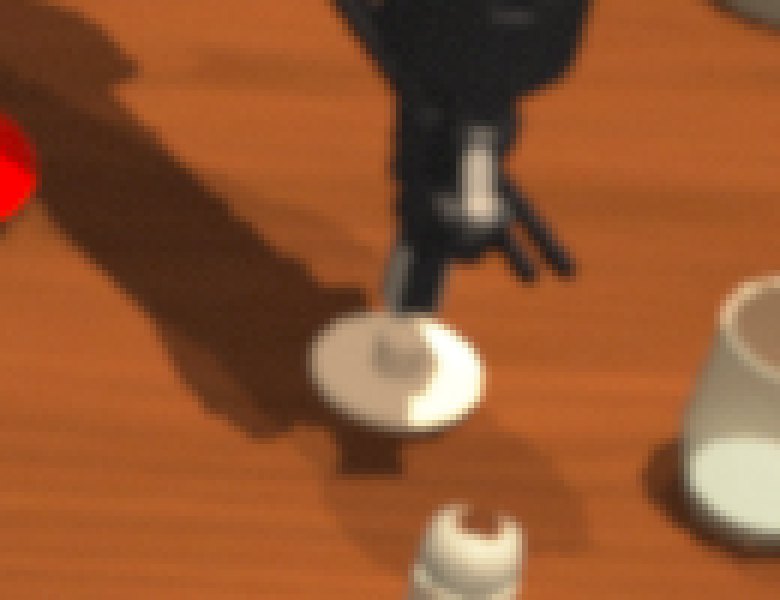

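The scene crop shows the shut finger's lower end at about crop (415,310), i.e. px (444,211), just above the lid's disc edge, while the TCP projects to (440.6,219). I'm triangulating the tip from this ray and the wrist ray.

```bash
python3 - <<'E'
from h import *
np.set_printoptions(precision=4,suppress=True)
def r(c,p): 
    v=c["R"]@np.array([(p[0]-c["cx"])/c["f"],(p[1]-c["cy"])/c["f"],1.]);return c["C"],v/np.linalg.norm(v)
w=dict(np.load("w7.npz"));e7=np.array([.4247,.3794,.1201])
C1,v1=r(w,(320,307));C1=C1-e7
s=get_state();e=np.array(s["ee_pos"]);c=cam("scene")
for q in [(444.2,210.7),(441,210)]:
    C2,v2=r(c,q);C2=C2-e
    a,b=np.linalg.lstsq(np.c_[v1,-v2],C2-C1,rcond=None)[0];print(C1+a*v1,C2+b*v2)
print(s["joint_pos"])
E
```

```text
[0.0007 0.0057 0.0253] [-0.0006  0.0039  0.0262]
[0.0008 0.0037 0.0216] [-0.0041 -0.0031  0.0252]
[-0.9626  0.76    0.3122  1.8508 -0.3897  0.591  -0.4043]
```

Emit:
jog_arm:
  moves:
    - [[0,0,0.01,0,0,0],[0,0,0.02,0,0,0],[0,0,0.03,0,0,0],[0,0,0.03,0,0,0]]

```text
clock: 16.22
ee_pos: [0.4234, 0.3785, 0.0103]
tool_rot: [[0.0, 1.0, -0.0], [1.0, -0.0, -0.0], [-0.0, -0.0, -1.0]]
wrist_force: [-0.7, -0.8, -0.3]
gripper_width: -0.0001
grasp_force: 0.0
```

Emit:
jog_arm:
  moves:
    - [[0,0,0.01,0,0,0],[0,0,0.02,0,0,0],[0,0,0.03,0,0,0],[0,0,0.03,0,0,0]]

```text
clock: 16.55
ee_pos: [0.4234, 0.3785, 0.0074]
tool_rot: [[0.0, 1.0, -0.0], [1.0, -0.0, -0.0], [-0.0, -0.0, -1.0]]
wrist_force: [-0.1, 0.1, -0.3]
gripper_width: 0.0001
grasp_force: 0.0
```

Emit:
jog_arm:
  moves:
    - [[0,0,0.01,0,0,0],[0,0,0.02,0,0,0],[0,0,0.02,0,0,0]]

```text
clock: 16.8
ee_pos: [0.4234, 0.3785, 0.0054]
tool_rot: [[0.0, 1.0, -0.0], [1.0, -0.0, -0.0], [-0.0, -0.0, -1.0]]
wrist_force: [0.5, -0.4, -0.8]
gripper_width: -0.0001
grasp_force: 0.0
```

Emit:
jog_arm:
  moves:
    - [[0,0,0.01,0,0,0],[0,0,0.02,0,0,0],[0,0,0.02,0,0,0]]

```text
clock: 17.05
ee_pos: [0.4234, 0.3785, 0.0034]
tool_rot: [[0.0, 1.0, -0.0], [1.0, -0.0, -0.0], [-0.0, -0.0, -1.0]]
wrist_force: [-0.2, 0.4, -0.5]
gripper_width: 0.0001
grasp_force: 0.0
```

```bash
python3 - <<'E'
from h import *
np.set_printoptions(precision=4,suppress=True)
c=cam("wrist");s=get_state();print(s["ee_pos"]);cv2.imwrite("pics/w8.png",c["img"][:,:,::-1]);np.savez("w8.npz",**c)
print(proj(c,[.4235,.379,.03]),proj(c,s["ee_pos"]))
t=cam("top");hsv=cv2.cvtColor(t["img"],cv2.COLOR_RGB2HSV)
for M,st,ce in blobs((hsv[...,1]<60)&(hsv[...,2]>150),200,1000): print(st,ce)
E
```

```text
[0.4234 0.3785 0.0035]
[318.062  320.7881] [318.0855 291.518 ]
[554, 57, 34, 33, 848] [570.27    73.1757]
[134, 84, 33, 33, 771] [150.2866 100.3243]
[588, 98, 34, 33, 861] [604.863  114.4007]
[254, 110, 20, 19, 303] [263.3663 118.8383]
[99, 245, 25, 23, 374] [110.0214 254.7647]
[503, 259, 41, 31, 450] [523.5444 273.8489]
```

View pics/w8.png

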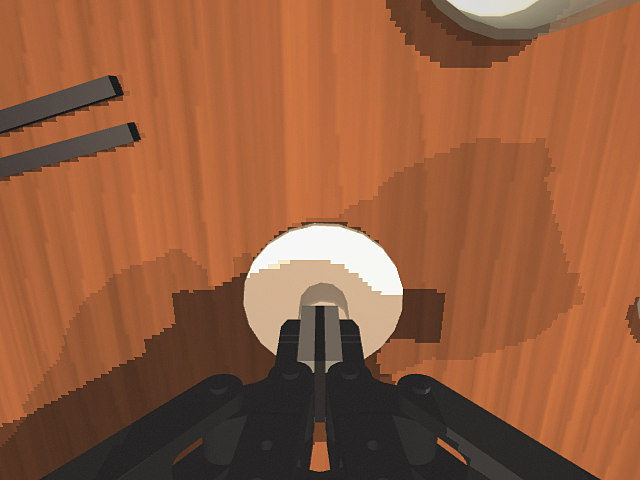

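The tips at (320,307) sit right over the knob, which shows at 300–347 by 283–305. They are laterally right but not yet touching, so I'm going down further in small steps.

Emit:
jog_arm:
  moves:
    - [[0,0,0.01,0,0,0],[0,0,0.02,0,0,0],[0,0,0.02,0,0,0]]

```text
clock: 17.4
ee_pos: [0.4237, 0.3787, 0.0025]
tool_rot: [[0.0, 1.0, -0.0], [1.0, -0.0, 0.001], [0.001, -0.0, -1.0]]
wrist_force: [-1.3, -1.1, 6.6]
gripper_width: 0.0001
grasp_force: 2.9
```

Emit:
jog_arm:
  moves:
    - [[0,0,0.01,0,0,0],[0,0,0.02,0,0,0],[0,0,0.02,0,0,0]]

```text
clock: 17.65
ee_pos: [0.4237, 0.3787, 0.0024]
tool_rot: [[0.001, 1.0, -0.0], [1.0, -0.001, 0.002], [0.002, -0.0, -1.0]]
wrist_force: [-4.0, -2.4, 18.0]
gripper_width: -0.0002
grasp_force: 9.0
```

Contact came at reported TCP z = 2.7 mm, so the shut tips really lie about 27 mm behind the reported TCP. I'll use that offset from here on.

Emit:
jog_arm:
  moves:
    - [[0,0,-0.1,0,0,0],[0,0,-0.4,0,0,0],[0,0,-0.4,0,0,0]]

```text
clock: 17.9
ee_pos: [0.4264, 0.3804, 0.0438]
tool_rot: [[0.0, 1.0, 0.007], [1.0, -0.0, 0.005], [0.005, 0.007, -1.0]]
wrist_force: [1.0, -0.2, 0.6]
gripper_width: 0.0006
grasp_force: 0.0
```

Emit:
jog_arm:
  moves:
    - [[0,0,0,0,0,0],[0,0,0,0,0,0],[0,0,0,0,0,0],[0,0,0,0,0,0],[0,0,0,0,0,0]]
  gripper: 0.5

```text
clock: 18.32
ee_pos: [0.4231, 0.3782, 0.0388]
tool_rot: [[0.0, 1.0, -0.001], [1.0, -0.0, -0.001], [-0.001, -0.001, -1.0]]
wrist_force: [-0.9, -0.4, -0.3]
gripper_width: 0.0429
grasp_force: 0.0
```

Emit:
jog_arm:
  moves:
    - [[0,0,0.15,0,0,0],[0,0,0.3,0,0,0],[0,0,0.45,0,0,0],[0,0,0.53,0,0,0],[0,0,0.53,0,0,0]]

```text
clock: 18.73
ee_pos: [0.4222, 0.3774, -0.0155]
tool_rot: [[0.0, 1.0, -0.003], [1.0, -0.0, -0.003], [-0.003, -0.003, -1.0]]
wrist_force: [0.1, -0.4, -0.8]
gripper_width: 0.0425
grasp_force: 0.0
```

Emit:
jog_arm:
  moves:
    - [[0,0,0,0,0,0],[0,0,0,0,0,0],[0,0,0,0,0,0],[0,0,0,0,0,0],[0,0,0,0,0,0]]
  gripper: 1

```text
clock: 19.15
ee_pos: [0.424, 0.379, -0.0126]
tool_rot: [[0.0, 1.0, 0.001], [1.0, -0.0, 0.001], [0.001, 0.001, -1.0]]
wrist_force: [-0.3, -0.1, 2.5]
gripper_width: 0.0171
grasp_force: 58.7
```

Emit:
jog_arm:
  moves:
    - [[0,0,0,0,0,0],[0,0,0,0,0,0],[0,0,0,0,0,0]]

```text
clock: 19.4
ee_pos: [0.424, 0.379, -0.0126]
tool_rot: [[0.0, 1.0, 0.001], [1.0, -0.0, 0.001], [0.001, 0.001, -1.0]]
wrist_force: [0.2, 0.3, 4.8]
gripper_width: 0.0172
grasp_force: 58.9
```

Lid gripped. I'm lifting it and carrying it to the cup.

Emit:
jog_arm:
  moves:
    - [[0,0,-0.1,0,0,0],[0,0,-0.3,0,0,0],[0,0,-0.6,0,0,0],[0,0,-0.9,0,0,0],[0,0,-1,0,0,0]]

```text
clock: 19.82
ee_pos: [0.4255, 0.3798, 0.0907]
tool_rot: [[0.0, 1.0, 0.005], [1.0, -0.0, 0.004], [0.004, 0.005, -1.0]]
wrist_force: [0.8, 0.5, -0.5]
gripper_width: 0.0175
grasp_force: 58.7
```

Emit:
jog_arm:
  moves:
    - [[-0.2,0.02,-0.1,0,0,0],[-0.5,0.05,-0.3,0,0,0],[-0.91,0.086,-0.3,0,0,0],[-0.91,0.086,-0.3,0,0,0]]

```text
clock: 20.15
ee_pos: [0.4337, 0.2776, 0.1179]
tool_rot: [[0.012, 1.0, 0.001], [1.0, -0.012, -0.006], [-0.006, 0.001, -1.0]]
wrist_force: [1.4, -1.8, -0.4]
gripper_width: 0.0172
grasp_force: 58.7
```

Emit:
jog_arm:
  moves:
    - [[-0.3,0.03,0,0,0,0],[-0.6,0.06,0,0,0,0],[-0.91,0.086,0,0,0,0]]

```text
clock: 20.4
ee_pos: [0.44, 0.1957, 0.1163]
tool_rot: [[-0.001, 1.0, -0.001], [1.0, 0.001, -0.0], [-0.0, -0.001, -1.0]]
wrist_force: [1.2, -0.7, 0.2]
gripper_width: 0.0173
grasp_force: 58.7
```

Emit:
jog_arm:
  moves:
    - [[-0.3,0.03,0,0,0,0],[-0.6,0.06,0,0,0,0],[-0.91,0.086,0,0,0,0]]

```text
clock: 20.65
ee_pos: [0.4486, 0.1043, 0.1163]
tool_rot: [[-0.0, 1.0, -0.001], [1.0, 0.0, -0.0], [-0.0, -0.001, -1.0]]
wrist_force: [0.5, -0.8, 0.0]
gripper_width: 0.0172
grasp_force: 58.7
```

Emit:
jog_arm:
  moves:
    - [[-0.3,0.03,0,0,0,0],[-0.6,0.06,0,0,0,0],[-0.91,0.086,0,0,0,0]]

```text
clock: 20.9
ee_pos: [0.4572, 0.0134, 0.1163]
tool_rot: [[0.0, 1.0, -0.001], [1.0, -0.0, 0.0], [0.0, -0.001, -1.0]]
wrist_force: [0.1, -0.4, 0.3]
gripper_width: 0.0174
grasp_force: 58.7
```

Emit:
jog_arm:
  moves:
    - [[-0.3,0.03,0,0,0,0],[-0.6,0.06,0,0,0,0],[-0.91,0.086,0,0,0,0]]

```text
clock: 21.15
ee_pos: [0.4658, -0.0775, 0.1163]
tool_rot: [[0.0, 1.0, -0.001], [1.0, -0.0, 0.0], [0.0, -0.001, -1.0]]
wrist_force: [0.8, 0.3, -0.0]
gripper_width: 0.0173
grasp_force: 58.7
```

Emit:
jog_arm:
  moves:
    - [[-0.3,0.03,0,0,0,0],[-0.6,0.06,0,0,0,0],[-0.8,0.08,0,0,0,0],[-0.91,0.086,0,0,0,0],[-0.91,0.086,0,0,0,0]]

```text
clock: 21.57
ee_pos: [0.4743, -0.1704, 0.1165]
tool_rot: [[0.005, 1.0, -0.001], [1.0, -0.005, -0.002], [-0.002, -0.001, -1.0]]
wrist_force: [0.4, -0.0, -0.3]
gripper_width: 0.0179
grasp_force: 58.7
```

```bash
python3 - <<'E'
from h import *
np.set_printoptions(precision=4,suppress=True)
get_image("top");get_image("top");get_image("top");s=get_state();e=s["ee_pos"];print(e,s["tool_rot"],s["gripper_width"],s["wrist_force"])
c=cam("wrist");np.savez("w9.npz",**c);cv2.imwrite("pics/w9.png",c["img"][:,:,::-1])
hsv=cv2.cvtColor(c["img"],cv2.COLOR_RGB2HSV);H,S,V=[hsv[...,i].astype(int) for i in range(3)]
for M,st,ce in blobs((S<90)&(V>100),1000,60000): print(st,ce,*circ(c,M,e[2]+.0246))
E
```

```text
[ 0.4747 -0.1651  0.1162] [[-0.002   1.     -0.0015]
 [ 1.      0.002   0.0021]
 [ 0.0021 -0.0015 -1.    ]] 0.017617383551478377 [ 0.1225  0.1319 -0.6771]
[219, 124, 211, 234, 33249] [323.717  227.0116] [ 0.4752 -0.1414] 0.050371408462524414
[294, 322, 51, 72, 3234] [319.5238 358.4416] [ 0.4751 -0.1837] 0.017525173723697662
[283, 406, 36, 66, 1352] [298.5407 443.9342] [ 0.4696 -0.2241] 0.01860041357576847
```

View pics/w9.png

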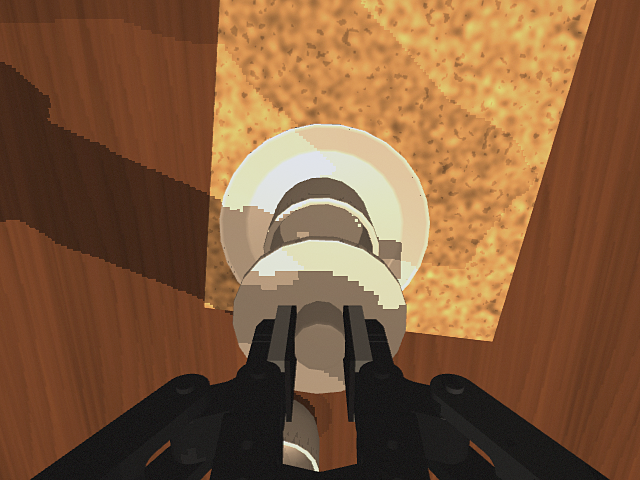

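The lid disc is held level, spanning 232–407 by 240–393. The cup's rim below spans 264–379 with its top edge at row 197.

```bash
python3 - <<'E'
from h import *
np.set_printoptions(precision=4,suppress=True)
c=dict(np.load("w9.npz"));z=.1162+.0246-.003
T,B,L,R=[ray(c,p,z) for p in [(319.5,240),(319.5,393),(232,316),(407,316)]]
print("lid",T-B,R-L,(T+B)/2,(L+R)/2)
T,L,R=[ray(c,p,.068) for p in [(321.5,197),(264,252),(379,252)]]
print("cup",R-L,(R+L)/2,"y",T[1]-.032); print(get_state()["ee_pos"])
E
```

```text
lid [-0.0001  0.0686  0.    ] [0.0693 0.0002 0.    ] [ 0.4753 -0.1679  0.1378] [ 0.4753 -0.1654  0.1378]
cup [0.0633 0.0002 0.    ] [ 0.4763 -0.1645  0.068 ] y -0.16559305638230404
[ 0.4748 -0.1649  0.1163]
```

Emit:
jog_arm:
  moves:
    - [[0.005,0.005,0.1,0,0,0],[0.005,0.005,0.25,0,0,0],[0.005,0.005,0.4,0,0,0],[0.005,0.005,0.5,0,0,0],[0.005,0.005,0.5,0,0,0]]

```text
clock: 22.18
ee_pos: [0.4739, -0.165, 0.0643]
tool_rot: [[-0.001, 1.0, -0.005], [1.0, 0.001, 0.002], [0.002, -0.005, -1.0]]
wrist_force: [0.1, 0.4, -1.0]
gripper_width: 0.0176
grasp_force: 58.7
```

Emit:
jog_arm:
  moves:
    - [[0,0,0.03,0,0,0],[0,0,0.06,0,0,0],[0,0,0.07,0,0,0],[0,0,0.07,0,0,0]]

```text
clock: 22.52
ee_pos: [0.4757, -0.167, 0.0598]
tool_rot: [[0.0, 1.0, 0.001], [1.0, -0.0, -0.0], [-0.0, 0.001, -1.0]]
wrist_force: [-0.3, 0.2, 0.2]
gripper_width: 0.0174
grasp_force: 58.7
```

Emit:
jog_arm:
  moves:
    - [[0,0,0.01,0,0,0],[0,0,0.02,0,0,0],[0,0,0.04,0,0,0],[0,0,0.04,0,0,0]]

```text
clock: 22.85
ee_pos: [0.4754, -0.1669, 0.0554]
tool_rot: [[0.0, 1.0, -0.0], [1.0, -0.0, 0.0], [0.0, -0.0, -1.0]]
wrist_force: [0.2, 0.0, -0.3]
gripper_width: 0.0171
grasp_force: 58.7
```

Emit:
jog_arm:
  moves:
    - [[0,0,0.01,0,0,0],[0,0,0.02,0,0,0],[0,0,0.03,0,0,0],[0,0,0.03,0,0,0]]

```text
clock: 23.18
ee_pos: [0.4754, -0.1669, 0.0524]
tool_rot: [[0.0, 1.0, -0.0], [1.0, -0.0, 0.0], [0.0, -0.0, -1.0]]
wrist_force: [-0.5, 0.6, 0.0]
gripper_width: 0.0176
grasp_force: 58.7
```

Emit:
jog_arm:
  moves:
    - [[0,0,0.01,0,0,0],[0,0,0.02,0,0,0],[0,0,0.03,0,0,0],[0,0,0.03,0,0,0]]

```text
clock: 23.52
ee_pos: [0.4754, -0.1669, 0.0494]
tool_rot: [[0.0, 1.0, -0.0], [1.0, -0.0, 0.0], [0.0, -0.0, -1.0]]
wrist_force: [-0.7, -0.2, -0.3]
gripper_width: 0.0176
grasp_force: 58.7
```

Emit:
jog_arm:
  moves:
    - [[0,0,0.01,0,0,0],[0,0,0.015,0,0,0],[0,0,0.015,0,0,0]]

```text
clock: 23.77
ee_pos: [0.4756, -0.167, 0.0484]
tool_rot: [[0.0, 1.0, 0.0], [1.0, -0.0, 0.0], [0.0, 0.0, -1.0]]
wrist_force: [-0.4, 0.2, 1.9]
gripper_width: 0.0177
grasp_force: 59.0
```

Emit:
jog_arm:
  moves:
    - [[0,0,0,0,0,0],[0,0,0,0,0,0],[0,0,0,0,0,0],[0,0,0,0,0,0]]
  gripper: 0.5

```text
clock: 24.1
ee_pos: [0.4755, -0.167, 0.0481]
tool_rot: [[0.0, 1.0, -0.0], [1.0, -0.0, -0.0], [-0.0, -0.0, -1.0]]
wrist_force: [0.2, 0.7, -0.4]
gripper_width: 0.0426
grasp_force: 0.0
```

Emit:
jog_arm:
  moves:
    - [[0,0,-0.1,0,0,0],[0,0,-0.3,0,0,0],[0,0,-0.6,0,0,0],[0,0,-1,0,0,0],[0,0,-1,0,0,0]]

```text
clock: 24.52
ee_pos: [0.4799, -0.1694, 0.1551]
tool_rot: [[0.001, 1.0, 0.013], [1.0, -0.001, -0.005], [-0.005, 0.013, -1.0]]
wrist_force: [0.2, -1.5, -0.5]
gripper_width: 0.0429
grasp_force: 0.0
```

Emit:
jog_arm:
  moves:
    - [[0,0,-0.4,0,0,0],[0,0,-0.7,0,0,0],[0,0,-0.7,0,0,0],[0,0,-0.7,0,0,0]]
  gripper: 0

```text
clock: 24.85
ee_pos: [0.4766, -0.1675, 0.2204]
tool_rot: [[0.0, 1.0, 0.005], [1.0, -0.0, -0.001], [-0.001, 0.005, -1.0]]
wrist_force: [-0.4, 0.4, -0.7]
gripper_width: 0.0849
grasp_force: 0.0
```

```bash
python3 - <<'E'
from h import *
np.set_printoptions(precision=4,suppress=True)
get_image("top");get_image("top");get_image("top");s=get_state();e=s["ee_pos"];print(e,s["tool_rot"])
c=cam("wrist");np.savez("w10.npz",**c);cv2.imwrite("pics/w10.png",c["img"][:,:,::-1])
hsv=cv2.cvtColor(c["img"],cv2.COLOR_RGB2HSV);H,S,V=[hsv[...,i].astype(int) for i in range(3)]
for M,st,ce in blobs((S<90)&(V>100),1000,60000): print(st,ce)
g=cv2.cvtColor(c["img"],cv2.COLOR_RGB2GRAY)
C=cv2.HoughCircles(cv2.medianBlur(g,3),cv2.HOUGH_GRADIENT,1,20,param1=80,param2=25,minRadius=8,maxRadius=110)
for x,y,r in C[0][:12]: print("circ",x,y,r)
E
```

```text
[ 0.4746 -0.1664  0.2172] [[ 0.0001  1.     -0.0023]
 [ 1.     -0.0001  0.0009]
 [ 0.0009 -0.0023 -1.    ]]
[245, 113, 158, 155, 18762] [323.5294 190.0284]
[256, 318, 64, 89, 3949] [288.7698 368.0747]
circ 322.5 190.5 77.5
circ 346.5 168.5 109.4
circ 343.5 214.5 109.4
circ 348.5 144.5 109.4
circ 328.5 155.5 109.4
circ 375.5 150.5 109.4
circ 347.5 191.5 99.5
circ 341.5 119.5 101.7
circ 383.5 181.5 92.9
circ 366.5 170.5 101.7
circ 366.5 126.5 96.2
circ 309.5 162.5 105.0
```

The lid touched down at exactly the seated height and the plate's outline is unchanged. Next is the mug.

Emit:
jog_arm:
  moves:
    - [[-0.3,-0.05,0.1,0,0,0],[-0.6,-0.1,0.2,0,0,0],[-0.85,-0.16,0.3,0,0,0],[-0.85,-0.16,0.3,0,0,0]]

```text
clock: 25.38
ee_pos: [0.4551, -0.2577, 0.1856]
tool_rot: [[0.01, 1.0, -0.007], [1.0, -0.01, -0.003], [-0.003, -0.007, -1.0]]
wrist_force: [-0.4, -0.5, -0.2]
gripper_width: 0.0851
grasp_force: 0.0
```

Emit:
jog_arm:
  moves:
    - [[-0.3,-0.05,0.1,0,0,0],[-0.6,-0.1,0.2,0,0,0],[-0.84,-0.155,0.3,0,0,0],[-0.84,-0.155,0.3,0,0,0]]

```text
clock: 25.72
ee_pos: [0.4395, -0.3411, 0.1556]
tool_rot: [[0.009, 1.0, -0.006], [1.0, -0.009, -0.002], [-0.002, -0.006, -1.0]]
wrist_force: [-1.1, -0.9, -0.2]
gripper_width: 0.0852
grasp_force: 0.0
```

Emit:
jog_arm:
  moves:
    - [[0,0,0.3,0,0,0],[0,0,0.6,0,0,0],[0,0,0.7,0,0,0],[0,0,0.7,0,0,0],[0,0,0.7,0,0,0]]

```text
clock: 26.13
ee_pos: [0.4441, -0.3354, 0.088]
tool_rot: [[-0.0, 1.0, -0.001], [1.0, 0.0, 0.001], [0.001, -0.001, -1.0]]
wrist_force: [0.5, 0.1, -0.2]
gripper_width: 0.0852
grasp_force: 0.0
```

```bash
python3 - <<'E'
from h import *
np.set_printoptions(precision=4,suppress=True)
get_image("top");get_image("top");s=get_state();e=s["ee_pos"];print(e,s["tool_rot"])
c=cam("wrist");np.savez("w11.npz",**c)
hsv=cv2.cvtColor(c["img"],cv2.COLOR_RGB2HSV);H,S,V=[hsv[...,i].astype(int) for i in range(3)]
for M,st,ce in blobs((S<90)&(V>80),1000,60000):
    rows=np.where(M.any(1))[0];print(st,[(int(r),int(np.where(M[r])[0].min()),int(np.where(M[r])[0].max())) for r in rows[::12]])
print(proj(c,[.4457,-.3338,.055]),[proj(c,[.4457+dx,-.3338+dy,.055]).round() for dx,dy in [(.03,0),(-.03,0),(0,.03),(0,-.03)]])
E
```

```text
[ 0.445  -0.3365  0.0896] [[-0.0001  1.      0.0021]
 [ 1.      0.0001 -0.0017]
 [-0.0017  0.0021 -1.    ]]
[273, 0, 223, 62, 9604] [(0, 273, 495), (12, 281, 485), (24, 293, 474), (36, 306, 458), (48, 327, 437), (60, 362, 399)]
[262, 155, 115, 159, 11219] [(155, 307, 309), (167, 302, 315), (179, 303, 316), (191, 304, 318), (203, 288, 348), (215, 277, 360), (227, 271, 367), (239, 267, 371), (251, 262, 374), (263, 262, 375), (275, 265, 373), (287, 270, 368), (299, 280, 357), (311, 302, 334)]
[130, 325, 56, 79, 1250] [(325, 172, 172), (337, 164, 179), (349, 157, 172), (361, 149, 165), (373, 142, 158), (385, 134, 151), (397, 138, 149)]
[453, 325, 57, 79, 1254] [(325, 453, 467), (337, 460, 474), (349, 467, 482), (361, 474, 490), (373, 481, 497), (385, 488, 505), (397, 490, 501)]
[214, 396, 97, 47, 1454] [(396, 302, 304), (408, 272, 308), (420, 241, 281), (432, 215, 250)]
[319.5026 257.1831] [array([377., 257.]), array([262., 257.]), array([320., 201.]), array([319., 309.])]
```

Emit:
jog_arm:
  moves:
    - [[0,0,0.3,0,0,0],[0,0,0.55,0,0,0],[0,0,0.8,0,0,0],[0,0,0.91,0,0,0],[0,0,0.91,0,0,0]]

```text
clock: 26.7
ee_pos: [0.4432, -0.3351, -0.0041]
tool_rot: [[0.0, 1.0, -0.002], [1.0, -0.0, 0.002], [0.002, -0.002, -1.0]]
wrist_force: [-0.2, 0.5, -0.3]
gripper_width: 0.0856
grasp_force: 0.0
```

Emit:
jog_arm:
  moves:
    - [[0,0,0,0,0,0],[0,0,0,0,0,0],[0,0,0,0,0,0],[0,0,0,0,0,0],[0,0,0,0,0,0]]
  gripper: 1

```text
clock: 27.12
ee_pos: [0.4454, -0.3374, -0.0005]
tool_rot: [[0.0, 1.0, 0.004], [1.0, -0.0, -0.003], [-0.003, 0.004, -1.0]]
wrist_force: [-0.1, 0.4, 6.5]
gripper_width: 0.0584
grasp_force: 64.8
```

Emit:
jog_arm:
  moves:
    - [[0,0,0,0,0,0],[0,0,0,0,0,0],[0,0,0,0,0,0]]

```text
clock: 27.37
ee_pos: [0.4454, -0.3373, -0.0005]
tool_rot: [[0.0, 1.0, 0.004], [1.0, -0.0, -0.003], [-0.003, 0.004, -1.0]]
wrist_force: [0.2, -0.3, 6.9]
gripper_width: 0.0581
grasp_force: 64.8
```

Emit:
jog_arm:
  moves:
    - [[0,0,-0.2,0,0,0],[0,0,-0.5,0,0,0],[0,0,-0.8,0,0,0],[0,0,-1,0,0,0],[0,0,-1,0,0,0]]

```text
clock: 27.78
ee_pos: [0.4467, -0.3384, 0.1023]
tool_rot: [[0.0, 1.0, 0.009], [1.0, -0.0, -0.006], [-0.006, 0.009, -1.0]]
wrist_force: [0.4, -0.9, -0.3]
gripper_width: 0.0579
grasp_force: 64.9
```

Emit:
jog_arm:
  moves:
    - [[0,0,-0.3,0,0,0],[0,0,-0.6,0,0,0],[0.3,0.05,-0.6,0,0,0],[0.3,0.05,-0.6,0,0,0]]

```text
clock: 28.12
ee_pos: [0.4512, -0.3005, 0.158]
tool_rot: [[-0.005, 1.0, 0.003], [1.0, 0.005, 0.005], [0.005, 0.003, -1.0]]
wrist_force: [1.4, 2.1, -2.4]
gripper_width: 0.0582
grasp_force: 65.1
```

Emit:
jog_arm:
  moves:
    - [[0.3,0.04,0,0,0,0],[0.6,0.08,0,0,0,0],[0.9,0.14,0,0,0,0],[0.9,0.14,0,0,0,0]]

```text
clock: 28.45
ee_pos: [0.4641, -0.2067, 0.1556]
tool_rot: [[-0.011, 1.0, -0.002], [1.0, 0.011, 0.008], [0.008, -0.002, -1.0]]
wrist_force: [1.2, 1.4, -1.9]
gripper_width: 0.0582
grasp_force: 65.1
```

Emit:
jog_arm:
  moves:
    - [[0.3,0.04,0,0,0,0],[0.6,0.08,0,0,0,0],[0.9,0.14,0,0,0,0],[0.9,0.14,0,0,0,0]]

```text
clock: 28.78
ee_pos: [0.4778, -0.1171, 0.1557]
tool_rot: [[-0.012, 1.0, -0.002], [1.0, 0.012, 0.007], [0.007, -0.002, -1.0]]
wrist_force: [-0.0, 0.1, -1.6]
gripper_width: 0.0585
grasp_force: 65.1
```

Emit:
jog_arm:
  moves:
    - [[0.3,0.04,0,0,0,0],[0.6,0.08,0,0,0,0],[0.9,0.14,0,0,0,0],[0.9,0.14,0,0,0,0]]

```text
clock: 29.12
ee_pos: [0.4916, -0.0274, 0.1559]
tool_rot: [[-0.012, 1.0, -0.002], [1.0, 0.012, 0.006], [0.006, -0.002, -1.0]]
wrist_force: [0.1, 1.2, -0.7]
gripper_width: 0.0583
grasp_force: 65.1
```

Emit:
jog_arm:
  moves:
    - [[0.3,0.04,0,0,0,0],[0.6,0.08,0,0,0,0],[0.9,0.14,0,0,0,0],[0.9,0.14,0,0,0,0]]

```text
clock: 29.45
ee_pos: [0.5054, 0.0627, 0.156]
tool_rot: [[-0.012, 1.0, -0.001], [1.0, 0.012, 0.005], [0.005, -0.001, -1.0]]
wrist_force: [0.6, 0.8, -1.4]
gripper_width: 0.058
grasp_force: 65.1
```

Emit:
jog_arm:
  moves:
    - [[0.2,0.03,0,0,0,0],[0.4,0.06,0.2,0,0,0],[0.45,0.066,0.5,0,0,0],[0.45,0.066,0.8,0,0,0],[0.45,0.066,0.8,0,0,0]]

```text
clock: 29.87
ee_pos: [0.5066, 0.0992, 0.0718]
tool_rot: [[-0.002, 1.0, -0.013], [1.0, 0.002, -0.002], [-0.002, -0.013, -1.0]]
wrist_force: [-1.1, -0.6, -2.0]
gripper_width: 0.0582
grasp_force: 65.2
```

```bash
python3 - <<'E'
from h import *
np.set_printoptions(precision=4,suppress=True)
get_image("top");get_image("top");get_image("top");s=get_state();e=s["ee_pos"];print(e,s["tool_rot"],s["wrist_force"])
c=cam("wrist");np.savez("w12.npz",**c);cv2.imwrite("pics/w12.png",c["img"][:,:,::-1])
E
```

```text
[0.5122 0.0981 0.0777] [[ 0.0012  1.      0.0006]
 [ 1.     -0.0012 -0.0005]
 [-0.0005  0.0006 -1.    ]] [ 0.0742 -0.9072  0.1324]
```

View pics/w12.png

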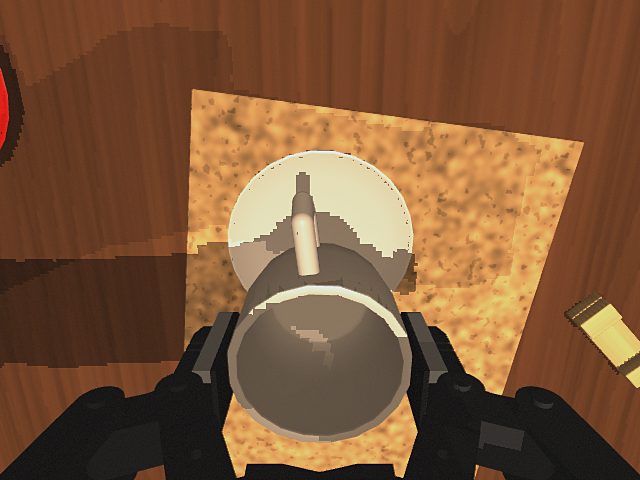

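The mug is held over the saucer. Its rim spans 228–412 by 285–441, and the saucer spans 228–413 with its top edge at row 151.

```bash
python3 - <<'E'
from h import *
np.set_printoptions(precision=4,suppress=True)
c=dict(np.load("w12.npz"));z=.0777+.0005+.055
T,B,L,R=[ray(c,p,z) for p in [(320,285),(320,441),(228,363),(412,363)]]
print("mug",T-B,R-L,(T+B)/2,(L+R)/2)
T,L,R=[ray(c,p,.016) for p in [(320,151),(228,236),(413,236)]]
print("saucer",R-L,(R+L)/2,"y",T[1]-.054); print(get_state()["ee_pos"])
E
```

```text
mug [0.     0.0589 0.    ] [ 0.0588 -0.0001  0.    ] [0.513  0.0978 0.1332] [0.513  0.0999 0.1332]
saucer [ 0.1067 -0.0002  0.    ] [0.5135 0.1033 0.016 ] y 0.09773511971445575
[0.513  0.0983 0.0785]
```

Emit:
jog_arm:
  moves:
    - [[0,0,0.2,0,0,0],[0,0,0.4,0,0,0],[0,0,0.55,0,0,0],[0,0,0.63,0,0,0],[0,0,0.63,0,0,0]]

```text
clock: 30.48
ee_pos: [0.5118, 0.0987, 0.0141]
tool_rot: [[0.001, 1.0, -0.0], [1.0, -0.001, -0.0], [-0.0, -0.0, -1.0]]
wrist_force: [-0.0, -0.6, -1.6]
gripper_width: 0.0578
grasp_force: 65.3
```

Emit:
jog_arm:
  moves:
    - [[0,0,0,0,0,0],[0,0,0.01,0,0,0],[0,0,0.02,0,0,0],[0,0,0.02,0,0,0]]

```text
clock: 30.82
ee_pos: [0.5122, 0.0992, 0.0128]
tool_rot: [[0.0, 1.0, 0.001], [1.0, -0.0, 0.0], [0.0, 0.001, -1.0]]
wrist_force: [-0.1, -0.3, -1.2]
gripper_width: 0.0582
grasp_force: 65.3
```

Emit:
jog_arm:
  moves:
    - [[0,0,0.01,0,0,0],[0,0,0.02,0,0,0],[0,0,0.02,0,0,0]]

```text
clock: 31.07
ee_pos: [0.5116, 0.0991, 0.0101]
tool_rot: [[0.0, 1.0, -0.0], [1.0, -0.0, -0.0], [-0.0, -0.0, -1.0]]
wrist_force: [-0.3, -0.1, -1.6]
gripper_width: 0.0584
grasp_force: 65.3
```

Emit:
jog_arm:
  moves:
    - [[0,0,0.01,0,0,0],[0,0,0.015,0,0,0],[0,0,0.015,0,0,0]]

```text
clock: 31.32
ee_pos: [0.5118, 0.0992, 0.0095]
tool_rot: [[0.0, 1.0, 0.0], [1.0, -0.0, 0.001], [0.001, 0.0, -1.0]]
wrist_force: [-2.3, 0.7, 6.2]
gripper_width: 0.0583
grasp_force: 66.1
```

Emit:
jog_arm:
  moves:
    - [[0,0,0,0,0,0],[0,0,0,0,0,0],[0,0,0,0,0,0],[0,0,0,0,0,0],[0,0,0,0,0,0]]
  gripper: 0

```text
clock: 31.73
ee_pos: [0.5117, 0.099, 0.0085]
tool_rot: [[0.0, 1.0, -0.0], [1.0, -0.0, -0.0], [-0.0, -0.0, -1.0]]
wrist_force: [0.3, 0.2, 0.6]
gripper_width: 0.0851
grasp_force: 0.0
```

Emit:
jog_arm:
  moves:
    - [[0,0,-0.1,0,0,0],[0,0,-0.3,0,0,0],[0,0,-0.6,0,0,0],[0,0,-1,0,0,0],[0,0,-1,0,0,0]]

```text
clock: 32.15
ee_pos: [0.5167, 0.0992, 0.1155]
tool_rot: [[0.001, 1.0, 0.014], [1.0, -0.001, 0.003], [0.003, 0.014, -1.0]]
wrist_force: [1.5, -0.7, 0.0]
gripper_width: 0.0851
grasp_force: 0.0
```

Emit:
jog_arm:
  moves:
    - [[0,0,-0.4,0,0,0],[0,0,-0.8,0,0,0],[0,0.2,-1,0,0,0],[0,0.2,-1,0,0,0]]

```text
clock: 32.48
ee_pos: [0.538, 0.099, 0.2148]
tool_rot: [[0.001, 1.0, 0.016], [1.0, -0.001, 0.002], [0.002, 0.016, -1.0]]
wrist_force: [1.0, -0.6, 0.6]
gripper_width: 0.0851
grasp_force: 0.0
```

Emit:
jog_arm:
  moves:
    - [[0,0.3,0,0,0,0],[0,0.6,0,0,0,0],[0,0.84,0,0,0,0],[0,0.84,0,0,0,0]]

```text
clock: 32.82
ee_pos: [0.6189, 0.0985, 0.2074]
tool_rot: [[0.001, 1.0, 0.002], [1.0, -0.001, -0.001], [-0.001, 0.002, -1.0]]
wrist_force: [0.7, -0.1, 0.3]
gripper_width: 0.0858
grasp_force: 0.0
```

Emit:
jog_arm:
  moves:
    - [[0,0.3,0,0,0,0],[0,0.6,0,0,0,0],[0,0.84,0,0,0,0],[0,0.84,0,0,0,0],[0,0.84,0,0,0,0]]
  gripper: 0.4

```text
clock: 33.23
ee_pos: [0.6989, 0.0986, 0.2069]
tool_rot: [[0.001, 1.0, -0.003], [1.0, -0.001, -0.001], [-0.001, -0.003, -1.0]]
wrist_force: [-0.4, 0.2, -0.2]
gripper_width: 0.051
grasp_force: 0.0
```

```bash
python3 - <<'E'
from h import *
np.set_printoptions(precision=4,suppress=True)
get_image("top");get_image("top")
t=cam("top");s=get_state();e=s["ee_pos"];print(e,s["tool_rot"])
c=cam("wrist");np.savez("w13.npz",**c)
for nm,c,lo,hi in (("wrist",c,500,20000),("top",t,100,700)):
    hsv=cv2.cvtColor(c["img"],cv2.COLOR_RGB2HSV);H,S,V=[hsv[...,i].astype(int) for i in range(3)]
    for M,st,ce in blobs((H>=20)&(H<35)&(V>120)&(S>50),lo,hi):
        k=max(cv2.findContours(M.astype(np.uint8),0,1)[0],key=len)[:,0]
        P=np.array([ray(c,p,.012)[:2] for p in k],np.float32);print(nm,st,ce,cv2.minAreaRect(P*1000))
    if nm=="wrist": print([np.round(proj(c,[.7018,.0301,.01])),hsv[tuple(proj(c,[.7018,.0301,.01]).astype(int)[::-1])]])
E
```

```text
[0.6983 0.0992 0.2086] [[ 0.0003  1.     -0.0016]
 [ 1.     -0.0003  0.0003]
 [ 0.0003 -0.0016 -1.    ]]
wrist [174, 177, 95, 37, 1366] [220.0512 199.7086] ((611.37109375, 97.3428955078125), (81.6463394165039, 31.679492950439453), 4.903992652893066)
wrist [34, 292, 226, 129, 11784] [123.849  335.1796] ((523.7263793945312, -72.74882507324219), (233.62588500976562, 151.15835571289062), 0.029581552371382713)
[array([323., 265.]), array([ 16, 143, 217], dtype=uint8)]
top [341, 137, 16, 11, 101] [348.1089 142.6436] ((715.3345947265625, 16.83407211303711), (22.4545841217041, 28.487598419189453), 44.11174774169922)
top [215, 357, 90, 13, 676] [256.9068 362.8432] ((261.9584045410156, 203.61190795898438), (23.830537796020508, 183.77503967285156), 0.5076797008514404)
top [293, 383, 13, 97, 233] [296.485  434.5064] ((124.15083312988281, 125.52098083496094), (18.25747299194336, 193.39492797851562), 86.09008026123047)
```

```bash
python3 - <<'E'
from h import *
np.set_printoptions(precision=4,suppress=True)
w=dict(np.load("w13.npz"));t=cam("top")
for nm,c in (("wrist",w),("top",t)):
    hsv=cv2.cvtColor(c["img"],cv2.COLOR_RGB2HSV);u,v=proj(c,[.7018,.0301,.01]).astype(int);k=80 if nm=="wrist" else 22
    y0,x0=max(v-k,0),max(u-k,0);R=hsv[y0:v+k,x0:u+k]
    print(nm,u,v,np.percentile(R[...,0],[5,25,50,75,95]),[R[j,i].tolist() for j,i in ((5,5),(k,k),(k-8,k+8))])
    for h in (13,15):
        m=((R[...,0]>=h)&(R[...,0]<40)&(R[...,2]>50))
        for M,st,ce in blobs(m,100,9000):
            q=max(cv2.findContours(M.astype(np.uint8),0,1)[0],key=len)[:,0]+[x0,y0]
            P=np.array([ray(c,p,.012)[:2] for p in q],np.float32);print(h,st,cv2.minAreaRect(P*1000))
print(get_state()["ee_pos"])
E
```

```text
wrist 322 264 [ 9. 10. 11. 12. 21.] [[18, 143, 242], [16, 143, 217], [16, 145, 210]]
13 [0, 0, 29, 160, 3218] ((638.4943237304688, 27.199554443359375), (161.4798583984375, 24.571504592895508), 86.6015625)
13 [50, 47, 67, 68, 1849] ((704.429443359375, 30.496665954589844), (26.65671730041504, 70.339599609375), 44.726566314697266)
15 [0, 0, 29, 26, 709] ((642.4925537109375, 95.80659484863281), (25.801647186279297, 22.54298973083496), 0.0006475297268480062)
15 [51, 48, 65, 66, 1748] ((704.2005615234375, 30.304794311523438), (26.39910125732422, 70.1187744140625), 44.2532844543457)
15 [0, 109, 19, 51, 465] ((629.9647827148438, -24.80543327331543), (55.93498229980469, 16.97718048095703), 82.4987564086914)
top 341 151 [ 7. 11. 12. 13. 22.] [[7, 172, 104], [17, 151, 205], [32, 96, 255]]
13 [9, 7, 35, 37, 566] ((684.4531860351562, 14.42135238647461), (71.20260620117188, 70.55626678466797), 43.28953170776367)
15 [9, 8, 29, 30, 369] ((700.9989013671875, 30.006580352783203), (23.9675235748291, 67.57935333251953), 44.79632568359375)
[0.6987 0.0993 0.2091]
```

Emit:
jog_arm:
  moves:
    - [[-0.3,0.02,0,0,0,0],[-0.6,0.035,0,0,0,0],[-0.69,0.035,0,0,0,0],[-0.69,0.035,0,0,0,0]]

```text
clock: 33.82
ee_pos: [0.7025, 0.0243, 0.2096]
tool_rot: [[0.008, 1.0, 0.0], [1.0, -0.008, -0.004], [-0.004, 0.0, -1.0]]
wrist_force: [-0.3, -0.5, 0.3]
gripper_width: 0.0513
grasp_force: 0.0
```

Emit:
jog_arm:
  moves:
    - [[0,0,0,0,0,-0.15],[0,0,0,0,0,-0.3],[0,0,0,0,0,-0.4945],[0,0,0,0,0,-0.4945],[0,0,0,0,0,-0.4945]]

```text
clock: 34.23
ee_pos: [0.703, 0.0319, 0.2089]
tool_rot: [[-0.379, 0.925, 0.0], [0.925, 0.379, 0.002], [0.002, 0.001, -1.0]]
wrist_force: [0.5, 0.6, -0.6]
gripper_width: 0.0513
grasp_force: 0.0
```

Emit:
jog_arm:
  moves:
    - [[0,0,0,0,0,-0.15],[0,0,0,0,0,-0.3],[0,0,0,0,0,-0.4945],[0,0,0,0,0,-0.4945],[0,0,0,0,0,-0.4945]]

```text
clock: 34.65
ee_pos: [0.7031, 0.0308, 0.2087]
tool_rot: [[-0.699, 0.715, -0.0], [0.715, 0.699, 0.001], [0.001, 0.0, -1.0]]
wrist_force: [-0.2, -0.4, -0.5]
gripper_width: 0.0512
grasp_force: 0.0
```

Emit:
jog_arm:
  moves:
    - [[0,0,0.3,0,0,0],[0,0,0.6,0,0,0],[0,0,0.9,0,0,0],[0,0,0.9,0,0,0]]

```text
clock: 34.98
ee_pos: [0.6979, 0.0307, 0.1114]
tool_rot: [[-0.698, 0.715, -0.014], [0.716, 0.699, -0.0], [0.01, -0.01, -1.0]]
wrist_force: [-2.0, 0.1, -1.1]
gripper_width: 0.0513
grasp_force: 0.0
```

Emit:
jog_arm:
  moves:
    - [[0,0,0.3,0,0,0],[0,0,0.6,0,0,0],[0,0,0.9,0,0,0],[0,0,0.9,0,0,0],[0,0,0.9,0,0,0]]

```text
clock: 35.4
ee_pos: [0.7027, 0.0303, 0.0284]
tool_rot: [[-0.7, 0.714, -0.002], [0.714, 0.7, -0.0], [0.001, -0.002, -1.0]]
wrist_force: [0.3, -0.4, 1.1]
gripper_width: 0.0513
grasp_force: 0.0
```

```bash
python3 - <<'E'
from h import *
np.set_printoptions(precision=4,suppress=True)
get_image("top");get_image("top");s=get_state();e=s["ee_pos"];print(e,s["tool_rot"])
c=cam("wrist")
hsv=cv2.cvtColor(c["img"],cv2.COLOR_RGB2HSV);u,v=proj(c,[.702,.0301,.01]).astype(int);print(u,v)
m=((hsv[...,0]>=14)&(hsv[...,0]<40)&(hsv[...,2]>60));m[:v-140]=0
for M,st,ce in blobs(m,700,30000):
    q=max(cv2.findContours(M.astype(np.uint8),0,1)[0],key=len)[:,0]
    P=np.array([ray(c,p,.012)[:2] for p in q],np.float32);print(st,ce,cv2.minAreaRect(P*1000))
E
```

```text
[0.7055 0.03   0.0317] [[-0.7002  0.7139  0.0052]
 [ 0.7139  0.7002 -0.0001]
 [-0.0037  0.0036 -1.    ]]
314 266
[292, 201, 49, 136, 6158] [316.9857 267.3532] ((704.3731689453125, 29.382781982421875), (22.538490295410156, 71.50325012207031), 44.800537109375)
[205, 310, 38, 70, 1037] [223.6837 343.8775] ((697.6119384765625, -33.53749084472656), (11.125269889831543, 44.19854736328125), 27.833152770996094)
[397, 310, 37, 70, 1053] [415.2593 343.9706] ((769.9446411132812, 36.618492126464844), (11.048254013061523, 43.849666595458984), 61.24385452270508)
```

Emit:
jog_arm:
  moves:
    - [[0,0,0.15,0,0,0],[0,0,0.3,0,0,0],[0,0,0.42,0,0,0],[0,0,0.42,0,0,0],[0,0,0.42,0,0,0]]

```text
clock: 35.97
ee_pos: [0.7035, 0.0301, -0.0128]
tool_rot: [[-0.701, 0.713, 0.0], [0.713, 0.701, 0.0], [-0.0, 0.0, -1.0]]
wrist_force: [0.9, -0.3, 0.5]
gripper_width: 0.0514
grasp_force: 0.0
```

Emit:
jog_arm:
  moves:
    - [[0,0,0.04,0,0,0],[0,0,0.08,0,0,0],[0,0,0.11,0,0,0],[0,0,0.11,0,0,0]]

```text
clock: 36.3
ee_pos: [0.7027, 0.0301, -0.0249]
tool_rot: [[-0.701, 0.713, -0.001], [0.713, 0.701, -0.0], [0.001, -0.001, -1.0]]
wrist_force: [0.3, -0.3, 0.2]
gripper_width: 0.0513
grasp_force: 0.0
```

Emit:
jog_arm:
  moves:
    - [[0,0,0,0,0,0],[0,0,0,0,0,0],[0,0,0,0,0,0],[0,0,0,0,0,0],[0,0,0,0,0,0]]
  gripper: 1

```text
clock: 36.72
ee_pos: [0.7036, 0.03, -0.0239]
tool_rot: [[-0.701, 0.713, 0.001], [0.713, 0.701, -0.0], [-0.001, 0.001, -1.0]]
wrist_force: [0.6, 0.6, 2.2]
gripper_width: 0.0194
grasp_force: 58.9
```

Emit:
jog_arm:
  moves:
    - [[0,0,0,0,0,0],[0,0,0,0,0,0]]

```text
clock: 36.88
ee_pos: [0.7036, 0.03, -0.0239]
tool_rot: [[-0.701, 0.713, 0.001], [0.713, 0.701, -0.0], [-0.001, 0.001, -1.0]]
wrist_force: [-0.3, 0.1, 3.7]
gripper_width: 0.0195
grasp_force: 59.1
```

Emit:
jog_arm:
  moves:
    - [[0,0,-0.1,0,0,0],[0,0,-0.3,0,0,0],[0,0,-0.6,0,0,0],[0,0,-1,0,0,0],[0,0,-1,0,0,0]]

```text
clock: 37.3
ee_pos: [0.7091, 0.0298, 0.085]
tool_rot: [[-0.701, 0.713, 0.016], [0.713, 0.701, 0.0], [-0.011, 0.012, -1.0]]
wrist_force: [2.0, -1.0, 1.7]
gripper_width: 0.0198
grasp_force: 58.8
```

Emit:
jog_arm:
  moves:
    - [[0.15,-0.3,0,0,0,0],[0.3,-0.6,0,0,0,0],[0.504,-0.973,0,0,0,0],[0.504,-0.973,0,0,0,0]]

```text
clock: 37.63
ee_pos: [0.5827, -0.0063, 0.073]
tool_rot: [[-0.696, 0.717, -0.023], [0.717, 0.697, -0.002], [0.015, -0.018, -1.0]]
wrist_force: [-3.3, -0.5, -0.8]
gripper_width: 0.0195
grasp_force: 58.8
```

Emit:
jog_arm:
  moves:
    - [[0.15,-0.3,0,0,0,0],[0.3,-0.6,0,0,0,0],[0.45,-0.87,0,0,0,0],[0.504,-0.973,0,0,0,0],[0.504,-0.973,0,0,0,0]]

```text
clock: 38.05
ee_pos: [0.4899, -0.0358, 0.076]
tool_rot: [[-0.699, 0.715, -0.004], [0.715, 0.699, -0.0], [0.003, -0.003, -1.0]]
wrist_force: [0.2, -0.1, -0.7]
gripper_width: 0.0197
grasp_force: 58.9
```

Emit:
jog_arm:
  moves:
    - [[0,0,0.2,0,0,0],[0,0,0.5,0,0,0],[0,0,0.75,0,0,0],[0,0,0.85,0,0,0],[0,0,0.85,0,0,0]]

```text
clock: 38.47
ee_pos: [0.4933, -0.034, -0.0113]
tool_rot: [[-0.701, 0.713, -0.003], [0.713, 0.701, 0.0], [0.003, -0.002, -1.0]]
wrist_force: [-0.4, 0.0, 1.1]
gripper_width: 0.0197
grasp_force: 58.9
```

Emit:
jog_arm:
  moves:
    - [[0,0,0.02,0,0,0],[0,0,0.05,0,0,0],[0,0,0.07,0,0,0],[0,0,0.07,0,0,0]]

```text
clock: 38.8
ee_pos: [0.4944, -0.0344, -0.0158]
tool_rot: [[-0.701, 0.713, 0.001], [0.713, 0.701, -0.0], [-0.001, 0.001, -1.0]]
wrist_force: [-0.1, 0.8, -0.1]
gripper_width: 0.0196
grasp_force: 58.9
```

Emit:
jog_arm:
  moves:
    - [[0,0,0.01,0,0,0],[0,0,0.02,0,0,0],[0,0,0.03,0,0,0],[0,0,0.03,0,0,0]]

```text
clock: 39.13
ee_pos: [0.4937, -0.0345, -0.0194]
tool_rot: [[-0.701, 0.713, -0.0], [0.713, 0.701, -0.0], [-0.0, -0.0, -1.0]]
wrist_force: [-0.5, 0.7, -0.8]
gripper_width: 0.0192
grasp_force: 58.9
```

Emit:
jog_arm:
  moves:
    - [[0,0,0.01,0,0,0],[0,0,0.015,0,0,0],[0,0,0.015,0,0,0]]

```text
clock: 39.38
ee_pos: [0.4938, -0.0344, -0.0201]
tool_rot: [[-0.701, 0.713, 0.0], [0.713, 0.701, 0.0], [-0.0, 0.0, -1.0]]
wrist_force: [-0.7, -0.3, 7.5]
gripper_width: 0.0196
grasp_force: 59.8
```

Emit:
jog_arm:
  moves:
    - [[0,0,0,0,0,0],[0,0,0,0,0,0],[0,0,0,0,0,0],[0,0,0,0,0,0]]
  gripper: 0.4

```text
clock: 39.72
ee_pos: [0.4936, -0.0345, -0.021]
tool_rot: [[-0.701, 0.713, -0.0], [0.713, 0.701, -0.0], [0.0, -0.0, -1.0]]
wrist_force: [-0.2, 0.4, 0.5]
gripper_width: 0.051
grasp_force: 0.0
```

Emit:
jog_arm:
  moves:
    - [[0,0,-0.1,0,0,0],[0,0,-0.3,0,0,0],[0,0,-0.6,0,0,0],[0,0,-1,0,0,0],[0,0,-1,0,0,0]]

```text
clock: 40.13
ee_pos: [0.4984, -0.0351, 0.0855]
tool_rot: [[-0.7, 0.714, 0.013], [0.714, 0.7, -0.001], [-0.01, 0.009, -1.0]]
wrist_force: [-0.0, -0.1, -0.1]
gripper_width: 0.0515
grasp_force: 0.0
```

Emit:
jog_arm:
  moves:
    - [[0,0,-0.4,0,0,0],[0,0,-0.8,0,0,0],[0,0,-1,0,0,0],[0,0,-1,0,0,0]]

```text
clock: 40.47
ee_pos: [0.4971, -0.0349, 0.1844]
tool_rot: [[-0.701, 0.713, 0.012], [0.714, 0.701, -0.0], [-0.008, 0.008, -1.0]]
wrist_force: [-0.1, 0.1, 0.2]
gripper_width: 0.0513
grasp_force: 0.0
```

Emit:
jog_arm:
  moves:
    - [[0,0,0,0,0,0.15],[0,0,0,0,0,0.3],[0,0,0,0,0,0.4945],[0,0,0,0,0,0.4945],[0,0,0,0,0,0.4945]]

```text
clock: 40.88
ee_pos: [0.4931, -0.0343, 0.1787]
tool_rot: [[-0.38, 0.925, -0.001], [0.925, 0.38, -0.0], [0.0, -0.001, -1.0]]
wrist_force: [0.4, -0.4, -0.4]
gripper_width: 0.0513
grasp_force: 0.0
```

Emit:
jog_arm:
  moves:
    - [[0,0,0,0,0,0.15],[0,0,0,0,0,0.3],[0,0,0,0,0,0.4945],[0,0,0,0,0,0.4945],[0,0,0,0,0,0.4945]]

```text
clock: 41.3
ee_pos: [0.4934, -0.0343, 0.1788]
tool_rot: [[-0.003, 1.0, -0.001], [1.0, 0.003, -0.0], [-0.0, -0.001, -1.0]]
wrist_force: [-0.6, -0.3, -0.2]
gripper_width: 0.0513
grasp_force: 0.0
```

```bash
python3 - <<'E'
from h import *
np.set_printoptions(precision=4,suppress=True)
s=get_state();print(s["ee_pos"],s["tool_rot"])
E
```

```text
[ 0.4934 -0.0343  0.1788] [[-0.0032  1.     -0.0008]
 [ 1.      0.0032 -0.0002]
 [-0.0002 -0.0008 -1.    ]]
```

Emit:
jog_arm:
  moves:
    - [[0.3,0.05,0,0,0,0],[0.6,0.1,0,0,0,0],[0.92,0.173,0,0,0,0],[0.92,0.173,0,0,0,0]]

```text
clock: 41.63
ee_pos: [0.512, 0.0664, 0.1785]
tool_rot: [[-0.015, 1.0, 0.0], [1.0, 0.015, 0.005], [0.005, 0.0, -1.0]]
wrist_force: [0.3, 0.9, -0.4]
gripper_width: 0.0514
grasp_force: 0.0
```

Emit:
jog_arm:
  moves:
    - [[0.3,0.05,0,0,0,0],[0.6,0.1,0,0,0,0],[0.92,0.173,0,0,0,0]]

```text
clock: 41.88
ee_pos: [0.5281, 0.1497, 0.1791]
tool_rot: [[-0.002, 1.0, -0.001], [1.0, 0.002, -0.0], [-0.0, -0.001, -1.0]]
wrist_force: [-0.2, -0.3, -0.7]
gripper_width: 0.0512
grasp_force: 0.0
```

Emit:
jog_arm:
  moves:
    - [[0.3,0.05,0,0,0,0],[0.6,0.1,0,0,0,0],[0.92,0.173,0,0,0,0]]

```text
clock: 42.13
ee_pos: [0.5454, 0.2424, 0.179]
tool_rot: [[-0.003, 1.0, -0.001], [1.0, 0.003, -0.0], [-0.0, -0.001, -1.0]]
wrist_force: [0.2, -0.6, 0.2]
gripper_width: 0.0511
grasp_force: 0.0
```

Emit:
jog_arm:
  moves:
    - [[0.3,0.05,0,0,0,0],[0.6,0.1,0,0,0,0],[0.92,0.173,0,0,0,0]]

```text
clock: 42.38
ee_pos: [0.5627, 0.3344, 0.1789]
tool_rot: [[-0.003, 1.0, -0.001], [1.0, 0.003, -0.0], [-0.0, -0.001, -1.0]]
wrist_force: [0.2, -1.2, 0.2]
gripper_width: 0.0513
grasp_force: 0.0
```

Emit:
jog_arm:
  moves:
    - [[0.3,0.05,0,0,0,0],[0.6,0.1,0,0,0,0],[0.8,0.15,0,0,0,0],[0.92,0.173,0,0,0,0],[0.92,0.173,0,0,0,0]]

```text
clock: 42.8
ee_pos: [0.5791, 0.4295, 0.1775]
tool_rot: [[-0.008, 1.0, -0.002], [1.0, 0.008, 0.002], [0.002, -0.002, -1.0]]
wrist_force: [-0.2, 0.2, -0.4]
gripper_width: 0.0514
grasp_force: 0.0
```

```bash
python3 - <<'E'
from h import *
np.set_printoptions(precision=4,suppress=True)
get_image("top");get_image("top");get_image("top")
s=get_state();print(s["ee_pos"],s["tool_rot"])
c=cam("wrist");np.savez("w14.npz",**c);cv2.imwrite("pics/w14.png",c["img"][:,:,::-1])
print("expect base,top",proj(c,[.581,.377,0]),proj(c,[.581,.377,.074]))
hsv=cv2.cvtColor(c["img"],cv2.COLOR_RGB2HSV);H,S,V=[hsv[...,i].astype(int) for i in range(3)]
for M,st,ce in blobs((S<110)&(V>70),600,20000):
    rows=np.where(M.any(1))[0];print(st,ce,[(int(r),int(np.where(M[r])[0].min()),int(np.where(M[r])[0].max())) for r in rows[::6]][:22])
for M,st,ce in blobs((H>45)&(H<75)&(S>120),600,20000): print("green",st,ce)
E
```

```text
[0.5806 0.4236 0.1788] [[ 0.0004  1.     -0.0005]
 [ 1.     -0.0004 -0.0018]
 [-0.0018 -0.0005 -1.    ]]
expect base,top [319.3101 249.1662] [319.2225 285.4776]
[92, 15, 141, 124, 11699] [168.1344  80.2355] [(15, 133, 153), (21, 117, 173), (27, 109, 193), (33, 104, 204), (39, 100, 212), (45, 96, 217), (51, 95, 222), (57, 93, 225), (63, 92, 228), (69, 92, 229), (75, 92, 231), (81, 93, 232), (87, 95, 232), (93, 97, 231), (99, 99, 230), (105, 103, 228), (111, 106, 225), (117, 112, 221), (123, 118, 216), (129, 127, 207), (135, 139, 189)]
[566, 134, 74, 88, 5316] [606.0781 178.7455] [(134, 619, 624), (140, 598, 639), (146, 588, 639), (152, 581, 639), (158, 577, 639), (164, 572, 639), (170, 569, 639), (176, 568, 639), (182, 567, 639), (188, 566, 639), (194, 567, 639), (200, 569, 639), (206, 572, 639), (212, 577, 632), (218, 586, 621)]
[302, 234, 48, 73, 2709] [324.8457 269.6818] [(234, 322, 325), (240, 310, 339), (246, 306, 343), (252, 305, 344), (258, 304, 345), (264, 303, 346), (270, 303, 347), (276, 302, 348), (282, 302, 348), (288, 303, 347), (294, 306, 345), (300, 310, 340), (306, 322
[... 154 characters left out ...]
, (346, 214, 230), (352, 212, 228), (358, 209, 226), (364, 207, 224), (370, 210, 223), (376, 216, 223)]
[396, 310, 38, 70, 1076] [415.2045 343.7872] [(310, 396, 409), (316, 398, 412), (322, 400, 414), (328, 403, 417), (334, 405, 420), (340, 407, 422), (346, 409, 425), (352, 411, 427), (358, 413, 430), (364, 415, 432), (370, 416, 429), (376, 415, 423)]
[468, 418, 45, 32, 966] [489.0828 433.5952] [(418, 468, 471), (424, 468, 497), (430, 469, 512), (436, 474, 511), (442, 473, 510), (448, 485, 490)]
[234, 435, 157, 36, 2138] [308.5168 452.8545] [(435, 234, 235), (441, 235, 294), (447, 237, 351), (453, 240, 389), (459, 275, 378), (465, 292, 347)]
green [370, 160, 61, 63, 2696] [400.0215 191.1428]
```

```bash
python3 - <<'E'
from h import *
np.set_printoptions(precision=4,suppress=True)
c=dict(np.load("w14.npz"))
print(ray(c,(323,234),0)-[0,.018,0], ray(c,(325,282),.052),(ray(c,(348,282),.06)-ray(c,(302,282),.06)))
for y in (.371,.374,.377): print(y,proj(c,[.585,y+.018,0]).round(1),proj(c,[.585,y-.018,.052]).round(1),proj(c,[.585,y-.01,.07]).round(1))
print(get_state()["ee_pos"])
E
```

```text
[0.5842 0.373  0.    ] [0.5854 0.3695 0.052 ] [ 0.0343 -0.      0.    ]
0.371 [323.9 236.2] [324.4 301.4] [324.7 303. ]
0.374 [323.9 232.9] [324.4 297.9] [324.7 299.3]
0.377 [323.9 229.6] [324.4 294.4] [324.7 295.6]
[0.5808 0.4232 0.1791]
```

Emit:
jog_arm:
  moves:
    - [[-0.3,0.02,0,0,0,0],[-0.52,0.03,0,0,0,0],[-0.52,0.03,0.3,0,0,0],[-0.52,0.03,0.6,0,0,0],[-0.52,0.03,0.6,0,0,0]]
  gripper: 0.2

```text
clock: 43.42
ee_pos: [0.5794, 0.3694, 0.1136]
tool_rot: [[0.003, 1.0, -0.011], [1.0, -0.003, -0.006], [-0.006, -0.011, -1.0]]
wrist_force: [-1.9, 0.6, -1.4]
gripper_width: 0.0686
grasp_force: 0.0
```

Emit:
jog_arm:
  moves:
    - [[0,0,0,0,0,0],[0,0,0,0,0,0],[0,0,0,0,0,0]]

```text
clock: 43.67
ee_pos: [0.5848, 0.374, 0.1216]
tool_rot: [[-0.0, 1.0, 0.004], [1.0, 0.0, 0.002], [0.002, 0.004, -1.0]]
wrist_force: [0.4, 0.2, 0.6]
gripper_width: 0.0685
grasp_force: 0.0
```

```bash
python3 - <<'E'
from h import *
np.set_printoptions(precision=4,suppress=True)
s=get_state();e=s["ee_pos"];print(e);c=cam("wrist")
hsv=cv2.cvtColor(c["img"],cv2.COLOR_RGB2HSV);H,S,V=[hsv[...,i].astype(int) for i in range(3)]
for M,st,ce in blobs((S<110)&(V>70),1000,30000): print(st,ce)
for y in (.369,.372,.375): print(y,proj(c,[.585,y+.018,0]).round(1),proj(c,[.585,y-.018,.052]).round(1),proj(c,[.585,y-.01,.07]).round(1))
E
```

```text
[0.5848 0.374  0.1216]
[17, 0, 180, 55, 6591] [119.9516  21.8066]
[619, 87, 21, 84, 1254] [630.8389 130.5877]
[289, 193, 61, 84, 3973] [318.9001 235.4546]
[170, 315, 47, 74, 1179] [192.0908 351.6166]
[423, 316, 46, 74, 1179] [446.7498 351.8355]
[210, 441, 92, 26, 1209] [252.4599 454.1191]
0.369 [318.2 198.8] [318.4 275.7] [318.4 275.6]
0.372 [318.2 194.6] [318.4 271.2] [318.4 270.7]
0.375 [318.2 190.4] [318.4 266.7] [318.4 265.8]
```

Emit:
jog_arm:
  moves:
    - [[0,0,0.3,0,0,0],[0,0,0.6,0,0,0],[0,0,0.8,0,0,0],[0,0,0.8,0,0,0]]

```text
clock: 44.05
ee_pos: [0.5803, 0.3725, 0.0352]
tool_rot: [[-0.0, 1.0, -0.007], [1.0, 0.0, -0.004], [-0.004, -0.007, -1.0]]
wrist_force: [-0.3, -1.2, 0.2]
gripper_width: 0.0681
grasp_force: 0.0
```

Emit:
jog_arm:
  moves:
    - [[0,0,0.2,0,0,0],[0,0,0.4,0,0,0],[0,0,0.5,0,0,0],[0,0,0.5,0,0,0],[0,0,0.5,0,0,0]]

```text
clock: 44.47
ee_pos: [0.584, 0.374, -0.0097]
tool_rot: [[-0.0, 1.0, 0.001], [1.0, 0.0, 0.001], [0.001, 0.001, -1.0]]
wrist_force: [-0.0, 0.3, -0.1]
gripper_width: 0.0683
grasp_force: 0.0
```

Emit:
jog_arm:
  moves:
    - [[0,0,0,0,0,0],[0,0,0,0,0,0],[0,0,0,0,0,0],[0,0,0,0,0,0],[0,0,0,0,0,0]]
  gripper: 1

```text
clock: 44.88
ee_pos: [0.5846, 0.3741, -0.009]
tool_rot: [[0.0, 1.0, 0.003], [1.0, -0.0, 0.002], [0.002, 0.003, -1.0]]
wrist_force: [0.5, -0.4, 6.0]
gripper_width: 0.0344
grasp_force: 59.9
```

Emit:
jog_arm:
  moves:
    - [[0,0,0,0,0,0],[0,0,0,0,0,0],[0,0,0,0,0,0]]

```text
clock: 45.13
ee_pos: [0.5846, 0.3742, -0.009]
tool_rot: [[0.0, 1.0, 0.003], [1.0, -0.0, 0.002], [0.002, 0.003, -1.0]]
wrist_force: [0.1, -0.1, 5.0]
gripper_width: 0.0351
grasp_force: 59.9
```

Emit:
jog_arm:
  moves:
    - [[0,0,-0.2,0,0,0],[0,0,-0.5,0,0,0],[0,0,-0.8,0,0,0],[0,0,-1,0,0,0],[0,0,-1,0,0,0]]

```text
clock: 45.55
ee_pos: [0.5866, 0.3749, 0.0947]
tool_rot: [[0.0, 1.0, 0.009], [1.0, -0.0, 0.005], [0.005, 0.009, -1.0]]
wrist_force: [1.1, 1.1, -0.1]
gripper_width: 0.0347
grasp_force: 59.9
```

Emit:
jog_arm:
  moves:
    - [[-0.2,0.02,0,0,0,0],[-0.5,0.05,0,0,0,0],[-0.953,0.081,0,0,0,0],[-0.953,0.081,0,0,0,0]]

```text
clock: 45.88
ee_pos: [0.5925, 0.2657, 0.0883]
tool_rot: [[0.012, 1.0, -0.001], [1.0, -0.012, -0.011], [-0.011, -0.001, -1.0]]
wrist_force: [2.2, -2.9, -0.1]
gripper_width: 0.0349
grasp_force: 59.9
```

Emit:
jog_arm:
  moves:
    - [[-0.3,0.02,0,0,0,0],[-0.6,0.05,0,0,0,0],[-0.953,0.081,0,0,0,0],[-0.953,0.081,0,0,0,0]]

```text
clock: 46.22
ee_pos: [0.6001, 0.1703, 0.0886]
tool_rot: [[0.013, 1.0, -0.001], [1.0, -0.013, -0.01], [-0.01, -0.001, -1.0]]
wrist_force: [-0.2, -2.2, 0.5]
gripper_width: 0.0345
grasp_force: 59.9
```

Emit:
jog_arm:
  moves:
    - [[-0.3,0.02,0,0,0,0],[-0.6,0.05,0,0,0,0],[-0.85,0.07,0,0,0,0],[-0.953,0.081,0,0,0,0],[-0.953,0.081,0,0,0,0]]

```text
clock: 46.63
ee_pos: [0.6073, 0.083, 0.0886]
tool_rot: [[0.007, 1.0, -0.001], [1.0, -0.007, -0.003], [-0.003, -0.001, -1.0]]
wrist_force: [-0.9, -0.4, -0.9]
gripper_width: 0.0345
grasp_force: 59.9
```

Emit:
jog_arm:
  moves:
    - [[0,0,0.2,0,0,0],[0,0,0.5,0,0,0],[0,0,0.75,0,0,0],[0,0,0.85,0,0,0],[0,0,0.85,0,0,0]]

```text
clock: 47.05
ee_pos: [0.6046, 0.0902, 0.0009]
tool_rot: [[-0.002, 1.0, -0.007], [1.0, 0.002, 0.001], [0.001, -0.007, -1.0]]
wrist_force: [-0.3, -0.2, -1.6]
gripper_width: 0.0344
grasp_force: 59.9
```

Emit:
jog_arm:
  moves:
    - [[0,0,0.01,0,0,0],[0,0,0.03,0,0,0],[0,0,0.05,0,0,0],[0,0,0.05,0,0,0]]

```text
clock: 47.38
ee_pos: [0.6082, 0.0879, 0.0]
tool_rot: [[0.0, 1.0, 0.002], [1.0, -0.0, 0.0], [0.0, 0.002, -1.0]]
wrist_force: [-0.4, 0.6, -1.3]
gripper_width: 0.0347
grasp_force: 59.9
```

Emit:
jog_arm:
  moves:
    - [[0,0,0.01,0,0,0],[0,0,0.02,0,0,0],[0,0,0.03,0,0,0],[0,0,0.03,0,0,0]]

```text
clock: 47.72
ee_pos: [0.6074, 0.0876, -0.004]
tool_rot: [[0.0, 1.0, -0.0], [1.0, -0.0, -0.0], [-0.0, -0.0, -1.0]]
wrist_force: [-0.1, -0.6, -0.4]
gripper_width: 0.0349
grasp_force: 59.9
```

Emit:
jog_arm:
  moves:
    - [[0,0,0.01,0,0,0],[0,0,0.015,0,0,0],[0,0,0.015,0,0,0]]

```text
clock: 47.97
ee_pos: [0.6076, 0.0875, -0.005]
tool_rot: [[0.0, 1.0, 0.0], [1.0, -0.0, 0.0], [0.0, 0.0, -1.0]]
wrist_force: [-0.7, 0.4, 2.3]
gripper_width: 0.0347
grasp_force: 60.4
```

Emit:
jog_arm:
  moves:
    - [[0,0,0,0,0,0],[0,0,0,0,0,0],[0,0,0,0,0,0],[0,0,0,0,0,0]]
  gripper: 0.3

```text
clock: 48.3
ee_pos: [0.6076, 0.0877, -0.0055]
tool_rot: [[0.0, 1.0, 0.0], [1.0, -0.0, -0.0], [-0.0, 0.0, -1.0]]
wrist_force: [-0.1, -0.3, 0.2]
gripper_width: 0.0596
grasp_force: 0.0
```

Emit:
jog_arm:
  moves:
    - [[0,0,-0.1,0,0,0],[0,0,-0.3,0,0,0],[0,0,-0.6,0,0,0],[0,0,-1,0,0,0],[0,0,-1,0,0,0]]

```text
clock: 48.72
ee_pos: [0.6134, 0.0875, 0.103]
tool_rot: [[0.001, 1.0, 0.016], [1.0, -0.001, 0.002], [0.002, 0.016, -1.0]]
wrist_force: [0.7, -1.0, 0.6]
gripper_width: 0.0598
grasp_force: 0.0
```

Emit:
jog_arm:
  moves:
    - [[0,0,-0.4,0,0,0],[0,0,-0.8,0,0,0],[0,0,-1,0,0,0],[0,0,-1,0,0,0]]

```text
clock: 49.05
ee_pos: [0.6115, 0.0873, 0.2015]
tool_rot: [[0.001, 1.0, 0.013], [1.0, -0.001, 0.002], [0.002, 0.013, -1.0]]
wrist_force: [0.1, -0.3, 0.2]
gripper_width: 0.0603
grasp_force: 0.0
```

Emit:
jog_arm:
  moves:
    - [[0.3,0,0,0,0,0],[0.6,0,0,0,0,0],[0.9,0,0,0,0,0],[0.9,0,0,0,0,0]]

```text
clock: 49.38
ee_pos: [0.6056, 0.188, 0.1934]
tool_rot: [[-0.011, 1.0, -0.002], [1.0, 0.012, 0.007], [0.007, -0.002, -1.0]]
wrist_force: [-0.2, 1.6, -0.6]
gripper_width: 0.0601
grasp_force: 0.0
```

```bash
python3 - <<'E'
from h import *
np.set_printoptions(precision=4,suppress=True)
get_image("top");get_image("top");get_image("top");print(get_state()["ee_pos"])
c=cam("wrist");np.savez("w15.npz",**c);cv2.imwrite("pics/w15.png",c["img"][:,:,::-1])
hsv=cv2.cvtColor(c["img"],cv2.COLOR_RGB2HSV);H,S,V=[hsv[...,i].astype(int) for i in range(3)]
for n,X in (("pepper base",[.608,.086,.004]),("top",[.608,.086,.078]),("mug rim",[.512,.0985,.065]),("saucer",[.512,.0985,.016]),("rest",[.494,-.0345,.012])): print(n,proj(c,X).round(1))
for M,st,ce in blobs((S<100)&(V>80),600,30000): print(st,ce,ray(c,ce,.016),circ(c,M,.016))
t=cam("top");hsv=cv2.cvtColor(t["img"],cv2.COLOR_RGB2HSV);S,V=hsv[...,1].astype(int),hsv[...,2].astype(int)
for M,st,ce in blobs((S<60)&(V>150),60,5000): print("top",st,ce)
for n,X in (("lid",[.476,-.168,.073]),("plate",[.476,-.168,.018])): print(n,proj(t,X))
E
```

```text
[0.607  0.1774 0.194 ]
pepper base [320. 290.]
top [320.  332.2]
mug rim [198.5 309.5]
saucer [213.2 283.2]
rest [207.  401.6]
[501, 156, 47, 50, 1762] [524.3269 181.8212] [0.7769 0.1908 0.016 ] (array([0.7752, 0.1912]), 0.02104738913476467)
[155, 226, 119, 158, 10971] [211.7408 285.9865] [0.5105 0.0957 0.016 ] (array([0.5065, 0.071 ]), 0.08167631179094315)
[299, 273, 43, 72, 2474] [320.1512 307.5226] [0.6081 0.0741 0.016 ] (array([0.6083, 0.072 ]), 0.03700480982661247)
[410, 313, 41, 71, 1046] [430.5956 347.304 ] [0.713  0.0319 0.016 ] (array([0.7078, 0.03  ]), 0.04222491383552551)
top [554, 57, 34, 33, 851] [570.2973  73.1798]
top [134, 84, 33, 32, 773] [150.3144 100.26  ]
top [588, 98, 34, 33, 861] [604.8606 114.4007]
top [266, 110, 8, 17, 89] [269.4382 117.7865]
top [320, 220, 16, 41, 354] [327.9266 239.5819]
top [405, 225, 68, 67, 3457] [439.1018 257.9598]
top [301, 234, 17, 16, 227] [308.7577 241.5419]
top [77, 240, 23, 35, 98] [ 85.9388 257.7143]
top [99, 245, 25, 28, 515] [111.0874 257.5709]
top [577, 277, 22, 34, 155] [587.6516 293.3355]
lid [445.3947 257.2532]
plate [438.6837 257.5075]
```

Emit:
jog_arm:
  moves:
    - [[0.3,0,0,0,0,0],[0.6,0,0,0,0,0],[0.9,0,0,0,0,0],[0.9,0,0,0,0,0],[0.9,0,0,0,0,0]]

```text
clock: 50.05
ee_pos: [0.607, 0.2691, 0.194]
tool_rot: [[-0.002, 1.0, -0.001], [1.0, 0.002, 0.0], [0.0, -0.001, -1.0]]
wrist_force: [0.4, -1.2, -0.5]
gripper_width: 0.0596
grasp_force: 0.0
```

Emit:
jog_arm:
  moves:
    - [[0.3,0,0,0,0,0],[0.6,0,0,0,0,0],[0.9,0,0,0,0,0],[0.9,0,0,0,0,0],[0.9,0,0,0,0,0]]

```text
clock: 50.47
ee_pos: [0.6075, 0.3577, 0.194]
tool_rot: [[-0.001, 1.0, -0.001], [1.0, 0.001, -0.001], [-0.001, -0.001, -1.0]]
wrist_force: [-0.2, -0.6, -0.2]
gripper_width: 0.0599
grasp_force: 0.0
```

```bash
python3 - <<'E'
from h import *
np.set_printoptions(precision=4,suppress=True)
get_image("top");get_image("top");print(get_state()["ee_pos"])
for nm in ("top","scene"):
    t=cam(nm);I=t["img"];hsv=cv2.cvtColor(I,cv2.COLOR_RGB2HSV);H,S,V=[hsv[...,i].astype(int) for i in range(3)]
    # rest: smooth pale wood on speckled cork: compare hue/sat in ROI
    u,v=proj(t,[.494,-.0345,.012]).astype(int);k=26
    R=cv2.medianBlur(hsv,3)[v-k:v+k,u-k:u+k]
    print(nm,u,v,"centre",R[k,k],"cork",np.median(R[:8,:8].reshape(-1,3),0))
    m=(R[...,1].astype(int)<np.median(R[...,1])-25)
    for M,st,ce in blobs(m,60,3000):
        q=max(cv2.findContours(M.astype(np.uint8),0,1)[0],key=len)[:,0]+[u-k,v-k]
        P=np.array([ray(t,p,.016)[:2] for p in q],np.float32);print(st,cv2.minAreaRect(P*1000))
    # white things
    for M,st,ce in blobs((S<75)&(V>110),60,6000):
        X=ray(t,ce,.03)
        if .35<X[0]<.85 and -.3<X[1]<.25: print("white",st,ce,X)
    for n,X in (("lid",[.476,-.168,.073]),("knob",[.476,-.168,.088]),("mug",[.512,.0985,.065]),("pep base",[.608,.086,.004]),("pep top",[.608,.086,.078])): print(n,proj(t,X).round(1))
E
```

```text
[0.6088 0.3541 0.1947]
top 373 249 centre [ 31  93 250] cork [ 21. 140. 249.]
[13, 14, 28, 28, 302] ((491.43060302734375, -34.88592529296875), (19.022390365600586, 63.24446105957031), 44.50042724609375)
white [254, 110, 20, 19, 309] [263.4142 118.9288] [0.7661 0.1929 0.03  ]
white [306, 186, 17, 19, 240] [314.2208 194.5583] [0.6071 0.0882 0.03  ]
white [283, 216, 53, 52, 1903] [309.1445 241.9438] [0.5095 0.0992 0.03  ]
white [405, 225, 68, 68, 3561] [438.7456 258.0461] [ 0.4748 -0.1652  0.03  ]
lid [445.4 257.3]
knob [447.4 257.2]
mug [309. 240.]
pep base [315.5 195.9]
pep top [314.9 190.7]
scene 269 231 centre [ 30  89 255] cork [ 18.5 162.5 249. ]
[14, 22, 20, 9, 105] ((499.0526123046875, -39.60291290283203), (22.73784065246582, 45.001258850097656), 25.053451538085938)
white [184, 194, 61, 49, 1619] [213.3465 219.5991] [ 0.4824 -0.1679  0.03  ]
white [303, 213, 47, 47, 996] [325.9669 237.8614] [0.5285 0.1    0.03  ]
white [360, 317, 22, 14, 221] [370.9412 323.8054] [0.7681 0.1937 0.03  ]
lid [211.7 203.7]
knob [210.9 198.5]
mug [326.1 221.5]
pep base [318.2 270.6]
pep top [319.  246.1]
```

```bash
python3 -c "
from bench import *
print(sign_off())"
```

```text
the job is handed in; nothing more can be done
None
```

I set the place mat as asked and handed it in at about 51 s of the 128 s; `sign_off` returned no verdict, but the last camera check matched the targets, and I judged the lid's seating mainly by its touchdown height.

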